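# Flip the bamboo board on the ramp and oil its dry side

### The job

Take the bamboo board, whose dark oiled face looks up, out of the rack and let it drop from just above the flip ramp's orange top edge, dark face still up, so that it tumbles over by itself and comes to lie flat in the white drip tray with its pale dry side up. Do not turn it over with the gripper or touch it once it has turned. Then press the pump of the amber oil bottle all the way down and let it come back up, and leave everything else where it stands.

Things in the scene. Friction and masses are not known exactly. Their poses are not given: they have to be found in the camera images.
- board_center (a point): Centre of the loose bamboo board, a slab 76 x 120 x 12 mm, about 80 g. Its x runs along the 76 mm side, y along the 120 mm side, z is the normal of its dark oiled face; the other face is pale and dry. It starts in one of the rack's bays (which one varies), leaning 30 deg from vertical, dark face up and away from the robot; x points down the slope: its free upper long edge is at x = -38 mm.
- board: The same board; origin at the centre of its pale face, same axes. In the rack its upper 36 mm stand clear on both faces and can be pinched across the 12 mm, with the tool tilted 30 deg along the board's plane; it then lifts out along that plane.
- slate_center (a point): Centre of a grey slate board of the same size (76 x 120 x 12 mm, about 200 g), same axes, leaning in the other bay; to be left alone.
- rack: Fixed steel rack on a wooden foot 130 x 270 mm. Origin on the counter under its middle; x away from the robot, y along the row, z up. Two bays at y = -66 and +66 mm; a board's pale face rests on a backrest, its middle 95 mm up at x = 0. Boards reach 140 mm, the rack less.
- ramp_edge (a point): Middle of the flip ramp's top edge, 180 mm above the counter: an orange bar 8 mm thick, 170 mm long along y. The ramp slopes down 40 deg for 90 mm towards -x (robot side) on two legs; towards +x and below is free space over the tray. A board leaning as in the rack (lower edge towards +x), dropped 35 mm so the edge hits its under face 8 to 22 mm above its centre, flips over into the tray.
- tray_floor (a point): Middle of the floor of the fixed white drip tray (inside 230 x 180 mm in x and y, floor 5 mm above the counter, walls to 32 mm above the counter). The ramp edge crosses over the tray at x = -65 mm of this frame. Same axes as ramp_edge: x away from the ramp, y along the ramp edge, z up.
- pump_top (a point): Middle of the flat top of the black pump head (36 mm wide) of the fixed amber oil bottle (60 mm wide, beside the tray at x = -25, y = +131 mm of the tray_floor frame); at rest 206 mm above the counter. Its short spout points over the tray.
- pump (a joint): Travel of the pump head: 0 up, 0.010 m fully down; a spring raises it, 2 N to start, 6 N fully down.
- jar: Loose glass storage jar, 80 mm wide, 170 mm high, 0.7 kg, between rack and tray. Origin at the underside, like the other bystanders; leave alone.
- mill: Loose wooden pepper mill, 52 mm wide, 150 mm high; leave alone.
- mug: Loose blue mug, 80 mm wide, 90 mm high, handle to its +y; leave alone.
- soap: Loose pink soap bottle, 60 mm wide, 150 mm high; leave alone.
- cup: Loose white cup, 70 mm wide, 80 mm high; leave alone.
- spatula: Loose wooden spatula lying flat, 260 mm long; leave alone.
Mind the look-alikes: they are no part of the job. What is shaped like the board but blue or turquoise is not meant.

How it is judged:
By the outcome, as a careful person would: the job done as asked, in the order asked, and still so for the second after the job is handed in, with the robot touching nothing.
It also fails if it takes over 58 s, if anything falls off the work surface, if the arm or the gripper's body presses on something with over 40 N, if the wrist force passes 120 N, or if a joint passes its speed limit or range.

### The arm

A 6-joint arm with a two-finger parallel gripper is mounted at the origin on the work surface. World frame = base frame: x ahead of the robot, y to its left, z up, the work surface at z = 0. Lengths are in m, angles in degrees, forces in N, time in s.
With the tool pointing down it reaches from about 0.325 to 0.775 m from the base axis. Payload 5.5 kg.
Tool frame: the origin (TCP) lies at the centre of the arm's flange, where the gripper is bolted on; the fingertips stand 182 mm ahead of it and the grasp point (between the pads) lies 163 mm ahead of it; z points along the fingers, y is the direction in which the jaws open and shut (so a half turn about z gives the same grasp; the last joint's range is limited). The gripper opens to 88 mm and grips with 3 to 60 N. Pads are 20 mm wide; open, the fingers measure 115 mm over their backs; the gripper's body (75 mm by 178 mm) begins 61 mm behind the grasp point.
Start: joints at [-78.936, 5.22, 70.514, -0, 104.267, -3.249], TCP at [0.148, -0.581, 0.405] pointing down, gripper open.
Joint ranges: [-164.24, 164.24], [-49.07, 125.15], [9.68, 141.18], [-86.29, 266.29], [3.28, 154.24], [-151.56, 151.56]. Speed limits (degrees/s): [147.25, 147.25, 172.46, 180, 180, 180].

### API

Orientations are given as [roll, pitch, yaw] about the fixed x, y, z axes, in that order (R = Rz(yaw) Ry(pitch) Rx(roll)).
In Python, from station import r gives the robot as it stands. The module is installed in compiled form; this text tells all that it offers. Calls block until the motion is done:
- r.reach(position, orientation): joint-space move of the TCP to a pose.
- r.servo_line(position, rotation=None, speed=0.15): straight line of the TCP; rotation=None keeps the orientation; speed is the mean speed in m/s.
- r.move_joints(angles): joint-space move.
- r.let_go() and r.grab(squeeze=None): open the fingers fully, or close them until they stop; squeeze is the grip in N (None keeps the last).
- r.wait(seconds).
- r.inverse_kinematics(position, orientation): joint angles nearest the present ones, or None.
- r.sense(): the state.
- r.snapshot(name): name is "scene" or "top" or "wrist"; returns a dict with "frame" (384x512x3 uint8, red, green, blue), "fx", "fy", "cx", "cy" (pixels), "R" (3x3) and "t" (3): a world point X has camera coordinates R X + t. Camera axes: x right, y down, z forward; pixel columns grow to the right and rows downward; lengths in m; the calibration is good to about 2 mm. A picture is of the moment at which its call begins. There is no depth.
A pose or a line that the arm cannot do raises r.IKError and nothing moves.
- r.hand_in(): hands the job in, once; it reports no verdict.
The state is a dict: "clock": time; "joints": joint angles; "joint_vel": joint speeds; "joint_torque": joint torques, N m; "tcp_pos": TCP position; "orientation": TCP orientation; "contact_force": force on the tool from outside, world axes, zero at the start; "torque": the same for the moment, N m; "opening": finger opening in m.
Only numpy, scipy, OpenCV 4.12 (cv2) and the standard library are available. Lean on these libraries where they do the work, as an engineer would, in place of code of your own. Each camera call takes 0.05 s, during which the arm holds its last target.

## Working session

There is one attempt and no reset: what is moved stays moved. The work goes in short steps, each a Python script; the robot and the scene stay as the last script left them, time stands still between calls to the robot, and variables do not carry over. Pictures are saved under pics/ and viewed, and the job is handed in when it is done.

```bash
mkdir -p pics
python3 - <<'E'
from station import r
import cv2,json,numpy as np
for n in ["scene","top","wrist"]:
    s=r.snapshot(n); cv2.imwrite(f"pics/{n}0.png",cv2.resize(s["frame"][:,:,::-1],(800,600),interpolation=cv2.INTER_CUBIC)); np.savez(f"{n}0.npz",**s)
    print(n,s["fx"],s["fy"],s["cx"],s["cy"],np.round(s["R"],3).tolist(),np.round(s["t"],3))
print(r.sense())
E
```

```text
scene 382.54808675873005 382.54808675873005 252.25217408140435 193.63177834986112 [[0.854, 0.521, -0.017], [0.279, -0.484, -0.829], [-0.44, 0.703, -0.558]] [-0.477 -0.046  1.658]
top 376.2379553500332 376.2379553500332 262.8549326959515 194.02638445565313 [[-0.029, -1.0, 0.01], [-0.995, 0.028, -0.099], [0.099, -0.013, -0.995]] [0.002 0.572 1.152]
wrist 336.4092213745372 336.4092213745372 250.486596572329 187.44268320443362 [[0.246, -0.969, -0.002], [-0.928, -0.236, 0.289], [-0.281, -0.07, -0.957]] [-0.6   -0.035  0.393]
{'clock': 0.15, 'joints': array([-7.89364771e+01,  5.25257200e+00,  7.05657666e+01,  1.06827491e-03,
        1.04266178e+02, -3.24809322e+00]), 'joint_vel': array([-0.09297694, -0.111043  , -0.16635054, -0.02932063,  0.08901518,
       -0.06098072]), 'joint_torque': array([ 1.50956963e-03, -4.47044706e+01, -4.06908095e+01,  6.99275429e-02,
        2.74830207e-02, -1.03953075e-04]), 'tcp_pos': array([ 0.14833334, -0.58142356,  0.40377558]), 'orientation': array([-1.79915678e+02, -5.82273345e-03,  1.43118744e+01]), 'contact_force': array([0.15778794, 0.75012374, 0.24623959]), 'torque': array([-0.01891411,  0.02953822, -0.02712224]), 'opening': 0.08777372755721138}
```

View pics/scene0.png

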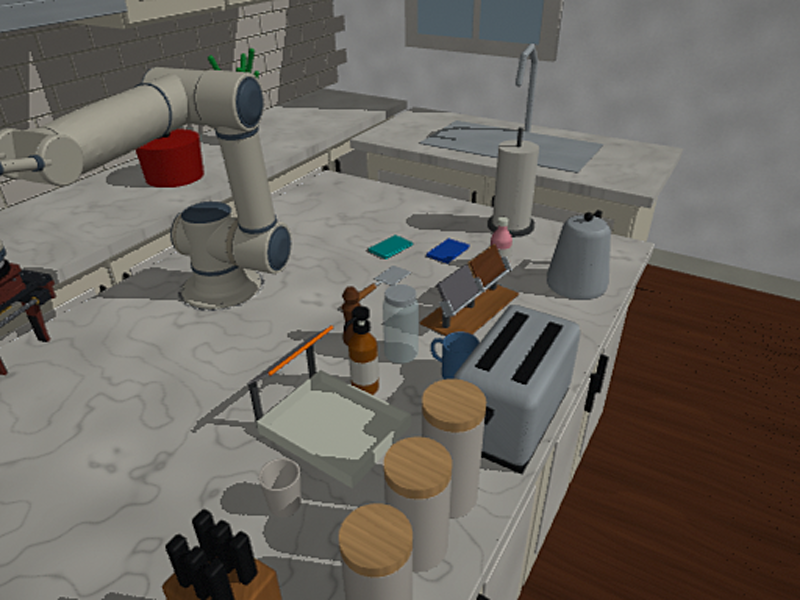

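View pics/top0.png

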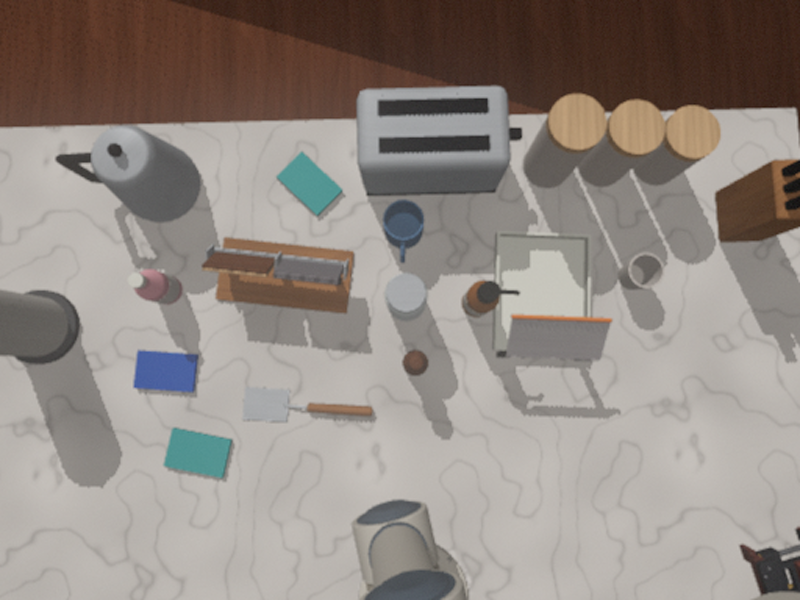

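View pics/wrist0.png

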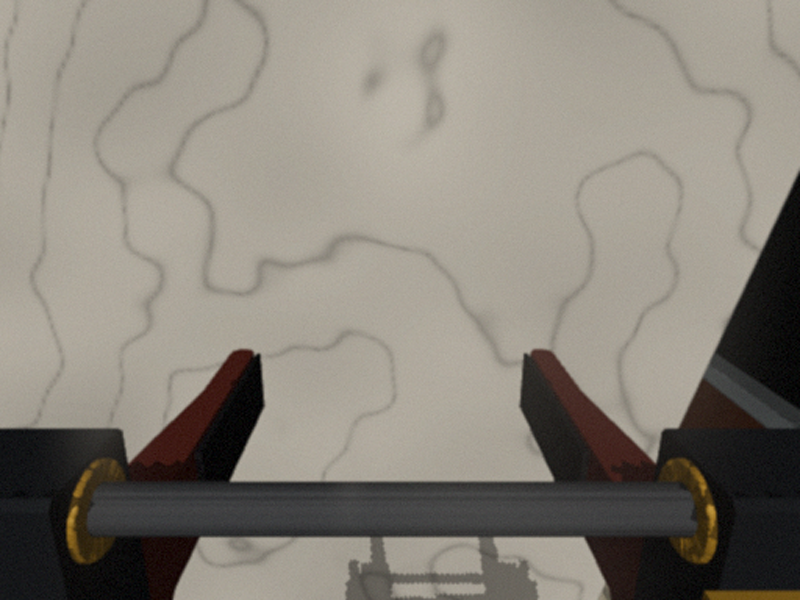

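Candidates (800×600 pictures): brown slab in the rack, top (240,262) / scene (490,262); grey slab in the rack, top (310,270) / scene (460,290); blue slab, top (166,371); teal slabs, top (198,453) and (310,184). By the description I choose the brown one in the rack's +y bay, and check it in close crops.

Run:
```python
import cv2,numpy as np
t=np.load("top0.npz")["frame"][:,:,::-1]; s=np.load("scene0.npz")["frame"][:,:,::-1]
def crop(im,x0,y0,w,h,k,name):
    c=cv2.resize(im[y0:y0+h,x0:x0+w],None,fx=k,fy=k,interpolation=cv2.INTER_CUBIC)
    for i in range(0,w,10): cv2.putText(c,str(x0+i),(i*k,8),0,.3,(0,0,255),1);cv2.line(c,(i*k,0),(i*k,3),(0,0,255))
    for i in range(0,h,10): cv2.putText(c,str(y0+i),(0,i*k+4),0,.3,(0,0,255),1)
    cv2.imwrite(f"pics/{name}.png",c)
crop(t,120,145,115,60,7,"ct_rack")if 0 else crop(t,122,145,110,60,7,"ct_rack")
crop(s,260,150,80,70,8,"cs_rack")
crop(t,290,140,105,100,6,"ct_tray")
crop(s,150,190,130,120,5,"cs_tray")
```

```text
(no output)
```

View pics/ct_rack.png

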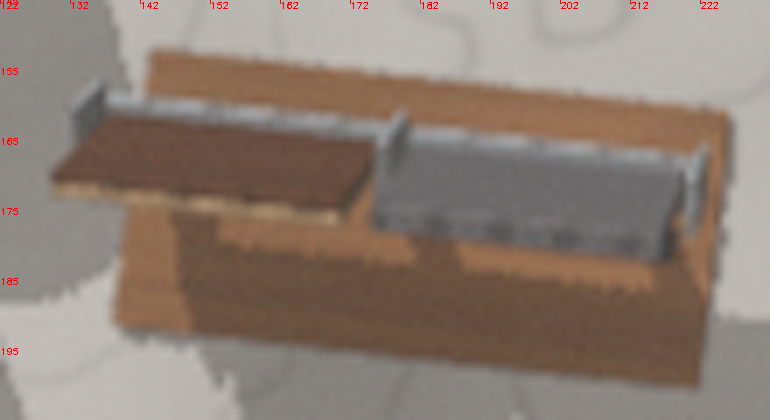

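View pics/cs_rack.png

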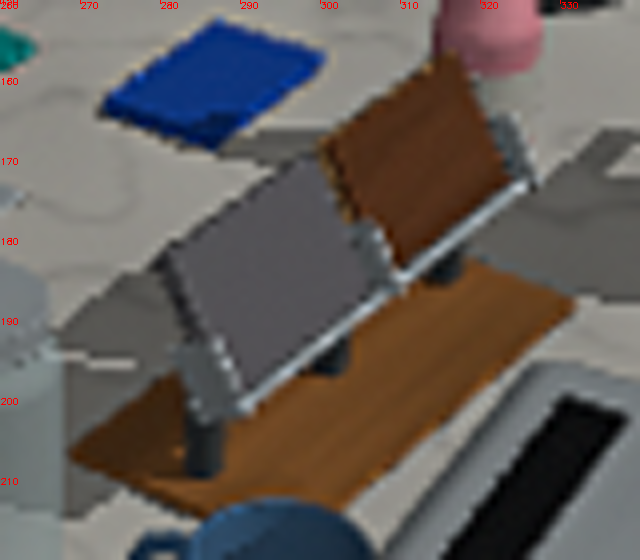

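View pics/ct_tray.png

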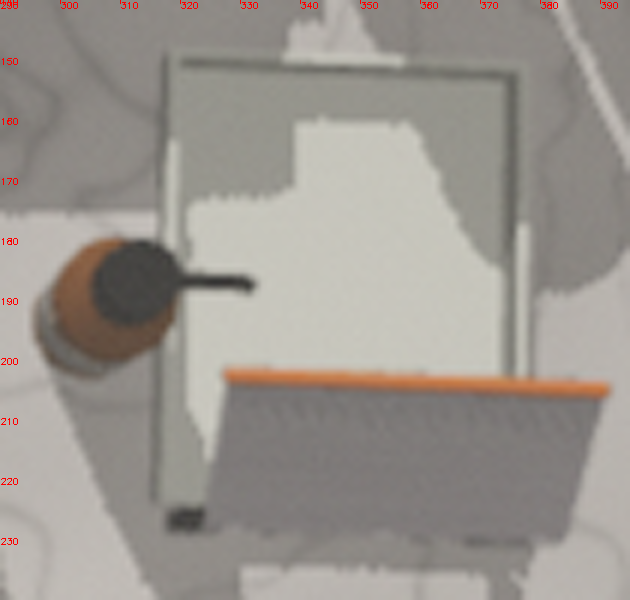

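View pics/cs_tray.png

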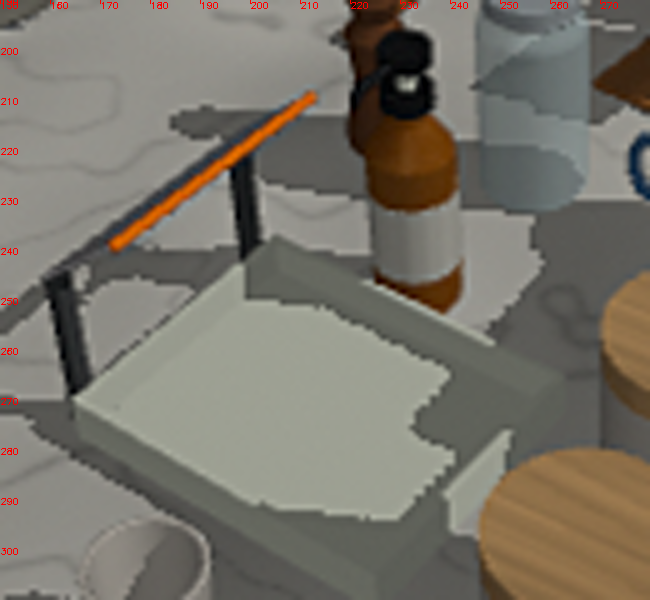

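The crops confirm it: brown dark face with a pale edge in the left (+y) bay (top px about (150,167), scene px about (312,168)), slate next to it. The orange bar runs from top px (327.5,202) to (391.5,204.5), and the pump head is at top px (313,187). Next I fit the poses.

```bash
cat > h.py <<'E'
import numpy as np, cv2
from scipy.optimize import least_squares
from scipy.spatial.transform import Rotation as Ro
T=dict(np.load("top0.npz"));S=dict(np.load("scene0.npz"))
def proj(c,X):
    p=np.asarray(X)@c["R"].T+c["t"]; return np.stack([c["fx"]*p[:,0]/p[:,2]+c["cx"],c["fy"]*p[:,1]/p[:,2]+c["cy"]],1)
def px(x0,y0,k,pts): return (np.array(pts,float)+.5)/k-.5+[x0,y0]
def bpts(q,L):  # q: x,y,z center, yaw(deg)
    R=Ro.from_euler('z',q[3],degrees=True).as_matrix()@np.array([[.5,0,.866],[0,1,0],[-.866,0,.5]])
    return np.array(q[:3])+np.array(L)@R.T
E
python3 - <<'E'
from h import *
# board local corners
Lt=[(-.038,.06,.006),(-.038,-.06,.006),(-.038,.06,-.006),(-.038,-.06,-.006)]
Pt=px(122,145,7,[(55,183),(347,209),(52,195),(338,222)])
Ls=[(-.038,.06,.006),(-.038,-.06,.006),(.038,-.06,.006)]
Ps=px(260,150,8,[(452,52),(322,150),(402,267)])
def f(q): return np.r_[(proj(T,bpts(q,Lt))-Pt).ravel(),(proj(S,bpts(q,Ls))-Ps).ravel()]
a=least_squares(f,[.5,.1,.1,0],x_scale=[.01,.01,.01,1]); print("board",a.x.round(4),a.fun.round(2))
Ls2=[(-.038,.06,.006),(-.038,-.06,.006)]
# slate
Lt2=Lt[:2]; Pt2=px(122,145,7,[(378,215),(665,245)]); 
# use slate upper edge top view + scene corners
Ps2=px(260,150,8,[(312,158),(170,257),(245,400)])
def g(q): return np.r_[(proj(S,bpts(q,Ls))-Ps2).ravel(),(proj(T,bpts(q,[(-.038,.06,.0),(-.038,-.06,0)]))-px(122,145,7,[(380,218),(670,250)])).ravel()]
b=least_squares(g,a.x); print("slate",b.x.round(4),b.fun.round(2))
# foot (z=h unknown) corners top view
Pf=px(122,145,7,[(150,50),(728,112),(698,387),(116,325)])
def k(q):
    R=Ro.from_euler('z',q[2],degrees=True).as_matrix()
    X=np.array([(.065,.135,0),(.065,-.135,0),(-.065,-.135,0),(-.065,.135,0)])@R.T+[q[0],q[1],q[3]]
    return (proj(T,X)-Pf).ravel()
c=least_squares(k,[.5,.1,0,.01]); print("foot",c.x.round(4),c.fun.round(2))
# ramp
Rt=px(290,140,6,[(225,375),(610,390)]); Rs=px(150,190,5,[(112,244),(315,97)])
def m(q):
    R=Ro.from_euler('z',q[2],degrees=True).as_matrix()
    X=np.array([(-.0,.085,0),(-.0,-.085,0)])@R.T+[q[0],q[1],q[3]]
    return np.r_[(proj(T,X)-Rt).ravel(),(proj(S,X)[::-1]-Rs).ravel()]
d=least_squares(m,[.5,-.2,0,.18]); print("ramp",d.x.round(4),d.fun.round(2))
Pp=[px(290,140,6,[(138,281)])[0],px(150,190,5,[(405,46)])[0]]
e=least_squares(lambda q:np.r_[proj(T,[q])[0]-Pp[0],proj(S,[q])[0]-Pp[1]],[.5,0,.2]);print("pump",e.x.round(4),e.fun.round(2))
R=Ro.from_euler('z',d.x[2],degrees=True).as_matrix()
print("pump pred",d.x[[0,1]]+(R@[.04,.131,0])[:2], "tray", d.x[:2]+(R@[.065,0,0])[:2])
# tray inner rim corners in top
X=np.array([(.18,.09,0),(.18,-.09,0)])@R.T+[d.x[0],d.x[1],.032];print(proj(T,X),px(290,140,6,[(182,62),(508,75)]))
E
```

```text
board [ 0.6496  0.3081  0.0969 -6.2629] [-0.64 -0.97 -0.62 -1.32  0.09  1.21  0.78  0.71  0.16 -0.61  0.87 -0.92
 -1.73  1.88]
slate [ 0.6335  0.1747  0.0979 -6.6136] [-0.07 -0.72  0.01  0.27 -1.31  0.75 -0.43  0.05 -0.23 -0.91]
foot [ 0.6428  0.2456 -7.6163 -0.008 ] [ 0.34  0.04  0.1  -0.22 -0.18  0.   -0.25  0.17]
ramp [ 0.5247 -0.2753 -4.5004  0.1771] [ 1.03 -0.57 -1.29  0.02  0.13 -0.12 -0.84 -0.12]
pump [ 0.572  -0.1456  0.2022] [-0.18 -0.23 -0.34  0.02]
pump pred [ 0.57490566 -0.14785043] tray [ 0.58954949 -0.28040818]
[[319.99246077 148.5752209 ]
 [376.57881657 151.44222613]] [[319.91666667 149.91666667]
 [374.25       152.08333333]]
```

Run:
```python
from station import r
from h import *
W=dict(np.load("wrist0.npz"))
s=r.sense()
Rt=Ro.from_euler('xyz',s["orientation"],degrees=True).as_matrix()
C=-W["R"].T@W["t"]
print("cam in tool",Rt.T@(C-s["tcp_pos"])); print("cam axes in tool (cols)",(Rt.T@W["R"].T).round(3))
# candidate look poses
def ori(zt,yt):
    zt=np.array(zt)/np.linalg.norm(zt); yt=np.array(yt)-np.dot(yt,zt)*zt; yt/=np.linalg.norm(yt)
    return Ro.from_matrix(np.stack([np.cross(yt,zt),yt,zt],1)).as_euler('xyz',degrees=True)
for yaw in (-180,-90,0,90):
  for p in ([.45,-.25,.48],[.52,.26,.45]):
    print(yaw,p,r.inverse_kinematics(p,[180,0,yaw]))
n=np.array([.866,0,.5]);z=np.array([.5,0,-.866])
Y=Ro.from_euler('z',-6.5,degrees=True).as_matrix()
for sg in (1,-1):
    o=ori(Y@z,sg*Y@n); g=np.array([.6496,.3081,.0969])+Y@z*(-.026-.163)
    print(o,g,r.inverse_kinematics(g,o), r.inverse_kinematics(g+[0,0,.2],o))
    Y2=Ro.from_euler('z',-4.5,degrees=True).as_matrix()
    o2=ori(Y2@z,sg*Y2@n); g2=np.array([.5247,-.2753,.18])+Y2@[.0125,0,.02]-Y2@z*.189
    print(o2,g2,r.inverse_kinematics(g2,o2),r.inverse_kinematics(g2+[0,0,.12],o2))
```

```text
cam in tool [0.07982569 0.00070574 0.0183029 ]
cam axes in tool (cols) [[-0.001 -0.957 -0.289]
 [ 1.    -0.001 -0.   ]
 [ 0.    -0.289  0.957]]
-180 [0.45, -0.25, 0.48] [ -32.8416003    -6.2238904    74.18599305    0.          112.03789735
 -122.8416003 ]
-180 [0.52, 0.26, 0.45] [ 23.21237918   3.14280925  68.07260916   0.         108.78458159
 -66.78762082]
-90 [0.45, -0.25, 0.48] [-3.28416003e+01 -6.22389040e+00  7.41859930e+01 -2.54444375e-14
  1.12037897e+02  1.47158400e+02]
-90 [0.52, 0.26, 0.45] None
0 [0.45, -0.25, 0.48] [-3.28416003e+01 -6.22389040e+00  7.41859930e+01 -2.54444375e-14
  1.12037897e+02  5.71583997e+01]
0 [0.52, 0.26, 0.45] [ 2.32123792e+01  3.14280925e+00  6.80726092e+01 -2.54444375e-14
  1.08784582e+02  1.13212379e+02]
90 [0.45, -0.25, 0.48] [-32.8416003   -6.2238904   74.18599305   0.         112.03789735
 -32.8416003 ]
90 [0.52, 0.26, 0.45] [ 2.32123792e+01  3.14280925e+00  6.80726092e+01 -2.54444375e-14
  1.08784582e+02  2.32123792e+01]
[149.99927222   0.          83.5       ] [0.55570746 0.3187977  0.260574  ] [ 31.39807456   3.26362748  89.49822287 -19.95314855  64.16177694
  42.97627766] [ 31.39807456   1.94663353  70.51429272 -18.01078467  83.382624
  36.13082843]
[149.99927222   0.          85.5       ] [ 0.44295278 -0.26886635  0.363674  ] [-40.49419119 -19.29111782  99.47678578  17.67258217  75.46279428
 -36.74506658] [-40.49419119 -17.35589308  85.729125    17.1176513   86.73869246
 -33.17634738]
[-149.99927222    0.          -96.5       ] [0.55570746 0.3187977  0.260574  ] [  31.39807456    3.26362748   89.49822287  -19.95314855   64.16177694
 -137.02372234] [  31.39807456    1.94663353   70.51429272  -18.01078467   83.382624
 -143.86917157]
[-149.99927222    0.          -94.5       ] [ 0.44295278 -0.26886635  0.363674  ] [-40.49419119 -19.29111782  99.47678578  17.67258217  75.46279428
 143.25493342] [-40.49419119 -17.35589308  85.729125    17.1176513   86.73869246
 146.82365262]
```

```bash
cat > look.py <<'E'
from station import r
from h import *
def save(n,tag):
    s=r.snapshot(n); np.savez(f"{n}{tag}.npz",**s); cv2.imwrite(f"pics/{n}{tag}.png",cv2.resize(s["frame"][:,:,::-1],(800,600),interpolation=cv2.INTER_CUBIC)); return s
E
python3 - <<'E'
from look import *
r.reach([.53,-.30,.47],[180,0,85.5]); r.wait(.2); save("wrist","1")
print(r.sense()["clock"])
r.reach([.57,.27,.44],[180,0,83.5]); r.wait(.2); save("wrist","2")
print(r.sense()["clock"])
E
```

```text
2.1417
4.45
```

View pics/wrist1.png

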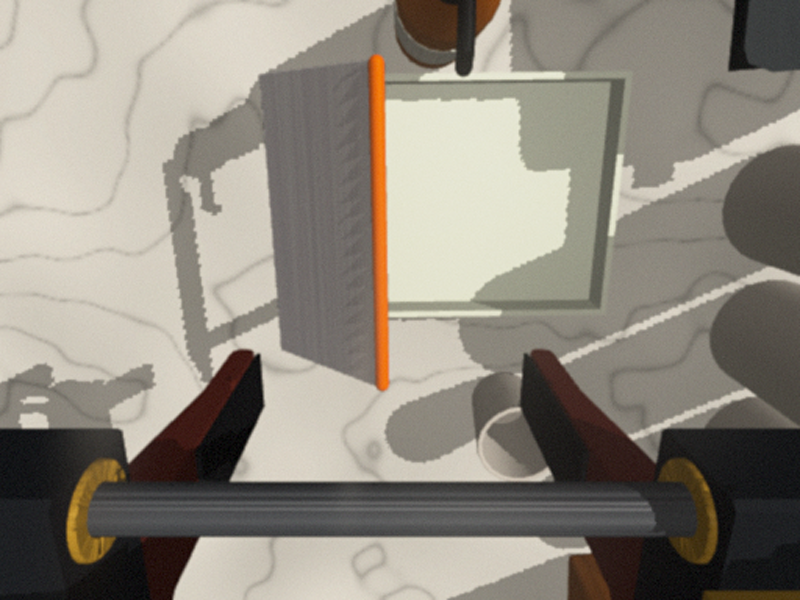

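View pics/wrist2.png

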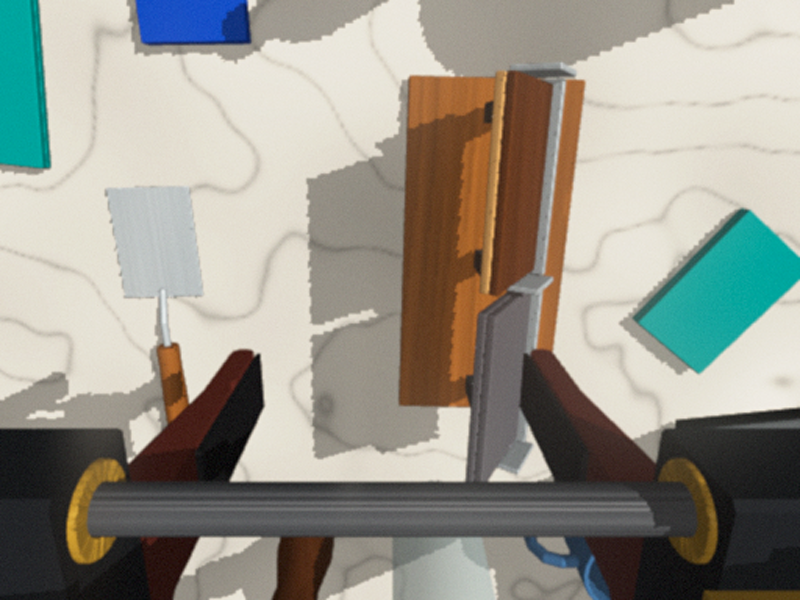

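Wrist 1 shows the orange bar from (377,58) to (382,388), the tray, and the spout tip at (463,72). Wrist 2 shows the board's upper edge from (508,72) to (491,293) on the dark side and from (497,73) to (483,292) on the pale side. I combine these with the earlier fits.

Run:
```python
from h import *
W1=dict(np.load("wrist1.npz"));W2=dict(np.load("wrist2.npz"))
w=lambda p:(np.array(p,float)+.5)*.64-.5
Lt=[(-.038,.06,.006),(-.038,-.06,.006),(-.038,.06,-.006),(-.038,-.06,-.006)]
Pt=px(122,145,7,[(55,183),(347,209),(52,195),(338,222)])
Pw=w([(508,72),(491,293),(497,73),(483,292)])
Ls=[(-.038,.06,.006),(-.038,-.06,.006)]
Ps=px(260,150,8,[(452,52),(322,150)])
f=lambda q:np.r_[(proj(T,bpts(q,Lt))-Pt).ravel(),(proj(S,bpts(q,Ls))-Ps).ravel(),1*(proj(W2,bpts(q,Lt))-Pw).ravel()]
a=least_squares(f,[.65,.3,.1,-6],x_scale=[.01,.01,.01,1]); print("board",a.x.round(4),a.fun.round(1))
Rt=px(290,140,6,[(225,375),(610,390)]); Rs=px(150,190,5,[(112,244),(315,97)]); Rw=w([(377,60),(382,386)])
def X(q):
    R=Ro.from_euler('z',q[2],degrees=True).as_matrix()
    return np.array([(0,.085,0),(0,-.085,0)])@R.T+[q[0],q[1],q[3]]
m=lambda q:np.r_[(proj(T,X(q))-Rt).ravel(),(proj(S,X(q))[::-1]-Rs).ravel(),(proj(W1,X(q))-Rw).ravel()]
d=least_squares(m,[.52,-.27,0,.18],x_scale=[.01,.01,1,.01]); print("ramp",d.x.round(4),d.fun.round(1))
d2=least_squares(lambda q:(proj(W1,X(np.r_[q,.176]))-Rw).ravel(),d.x[:3]);print("ramp wrist only",d2.x.round(4),d2.fun.round(1))
d3=least_squares(lambda q:m(np.r_[q,.176]),d.x[:3]);print("ramp z fixed",d3.x.round(4),d3.fun.round(1))
a2=least_squares(lambda q:(proj(W2,bpts(q,Lt))-Pw).ravel(),a.x,x_scale=[.01,.01,.01,1]);print("board wrist",a2.x.round(4),a2.fun.round(1))
def ray(c,p,z):
    C=-c["R"].T@c["t"]; v=c["R"].T@[(p[0]-c["cx"])/c["fx"],(p[1]-c["cy"])/c["fy"],1]; return C+v*(z-C[2])/v[2]
print("spout tip",ray(W1,w((463,72)),.19))
# tray inner rim corners from wrist, z=.032
for p in [(627,75),(600,312),(620,80),(604,308)]: print(ray(W1,w(p),.032).round(4))
```

```text
board [ 0.6518  0.3095  0.0919 -7.4856] [-0.5 -1.9 -0.8 -1.4  0.1  0.3  0.5  0.6  1.   0.5  1.2  0.1  3.2  0.4
  3.3  0.5 -3.9  0.3 -3.9 -0.9]
ramp [ 0.5257 -0.2733 -4.2132  0.1801] [ 0.5 -0.8 -1.6 -0.5  0.8 -1.2 -0.4 -1.2 -0.   1.1 -0.2 -0.6]
ramp wrist only [ 0.5257 -0.2734 -4.1593] [ 0.   1.8 -0.  -2.6]
ramp z fixed [ 0.5255 -0.2736 -4.2259] [ 0.3 -0.6 -2.1 -0.4  0.9 -0.  -0.4 -0.1 -0.1  2.2 -0.3 -2.3]
board wrist [ 0.6522  0.3095  0.0914 -7.4943] [ 3.5  0.3  3.6  0.3 -3.6  0.3 -3.6 -1.1]
spout tip [ 0.57126506 -0.19739399  0.19      ]
[ 0.7136 -0.1945  0.032 ]
[ 0.6998 -0.3796  0.032 ]
[ 0.7086 -0.1976  0.032 ]
[ 0.7031 -0.3763  0.032 ]
```

Run:
```python
from h import *
W2=dict(np.load("wrist2.npz"))
w=lambda p:(np.array(p,float)+.5)*.64-.5
Pt=px(122,145,7,[(55,183),(347,209),(52,195),(338,222)])
Pw=w([(508,72),(491,293),(497,73),(483,292)])
Ps=px(260,150,8,[(452,52),(322,150)])
def Lb(b): return [(-.038,.06,b),(-.038,-.06,b),(-.038,.06,-.006),(-.038,-.06,-.006)]
Ls=[(-.038,.06,.006),(-.038,-.06,.006)]
f=lambda q:np.r_[(proj(T,bpts(q,Lb(q[4])))-Pt).ravel(),(proj(S,bpts(q,Ls))-Ps).ravel(),(proj(W2,bpts(q,Lb(q[4])))-Pw).ravel()]
a=least_squares(f,[.65,.3,.1,-6,0],x_scale=[.01,.01,.01,1,.003]); print("board",a.x.round(4),a.fun.round(1))
W=cv2.resize(W2["frame"][30:200,230:400],None,fx=4.5,fy=4.5,interpolation=cv2.INTER_CUBIC)[:,:,::-1].copy()
for L in (Lb(-.006)[:2],Lb(.006)[:2],[(.038,.06,.006),(.038,-.06,.006)]):
    p=((proj(W2,bpts(a.x,L))-[230,30]+.5)*4.5).astype(int); cv2.line(W,tuple(p[0].tolist()),tuple(p[1].tolist()),(0,255,0),1)
cv2.imwrite("pics/ov.png",W)
```

```text
board [ 6.5440e-01  3.0910e-01  9.4200e-02 -7.4842e+00 -2.0000e-04] [-0.6 -0.9 -0.9 -0.4 -0.  -0.8  0.4 -0.4  1.6  0.2  1.8 -0.3 -0.5  0.4
  0.1  0.2 -0.2  0.1 -0.7 -0.1]
```

View pics/ov.png

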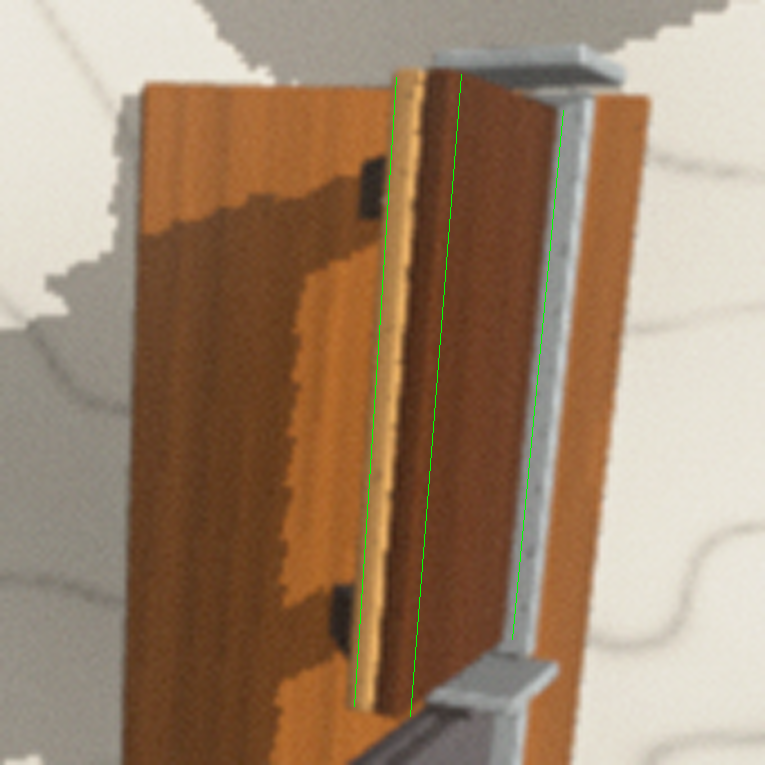

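```bash
cat >> look.py <<'E'
def frame(yaw):
    Y=Ro.from_euler('z',yaw,degrees=True).as_matrix()
    return Y@np.array([[.5,0,.866025],[0,1,0],[-.866025,0,.5]])  # cols board x,y,n
E
python3 - <<'E'
from look import *
yaw=-7.48; F=frame(yaw); o=[150,0,90+yaw]; c=np.array([.6544,.3091,.0942])
g=c+F[:,0]*(-.025-.163)
r.reach(g-F[:,0]*.09,o); r.servo_line(g-F[:,0]*.03,speed=.12); save("wrist","3")
print(r.sense()["clock"],r.sense()["tcp_pos"],r.sense()["orientation"],g)
E
```

```text
5.8 [0.54667559 0.32327581 0.28420858] [ 1.49932944e+02 -5.57313758e-02  8.24977788e+01] [0.56119991 0.32133693 0.2570127 ]
```

View pics/wrist3.png

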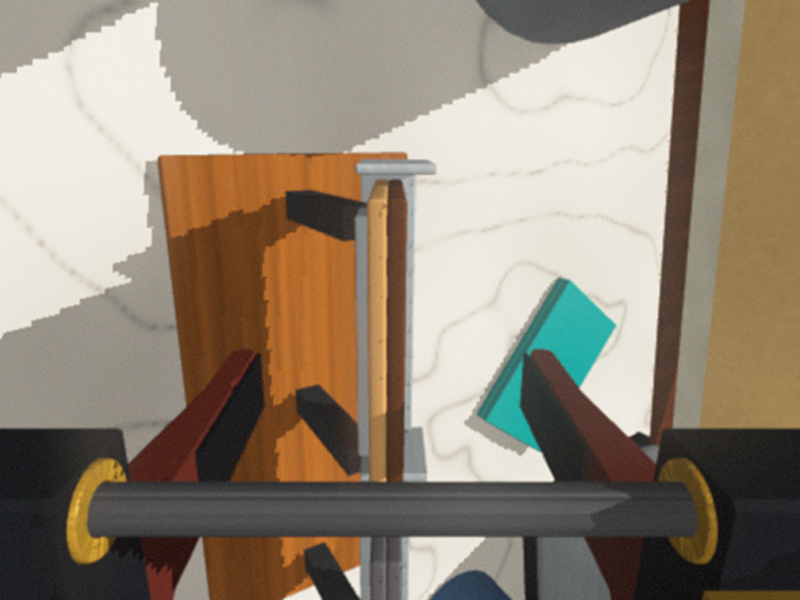

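Edge-on view: the board lies between the fingers (edge at column ~387, finger middle ~392), so I shift 1.5 mm and grasp.

Run:
```python
from look import *
yaw=-7.48; F=frame(yaw); o=[150,0,90+yaw]; c=np.array([.6544,.3091,.0942])-F[:,2]*.0015
g=c+F[:,0]*(-.025-.163)
r.servo_line(g,speed=.08); print(r.sense()["contact_force"])
r.grab(25); s=r.sense(); print(s["opening"],s["contact_force"],s["clock"])
r.servo_line(g-F[:,0]*.09,speed=.1); s=r.sense(); print(s["opening"],s["contact_force"],s["clock"])
r.servo_line(g-F[:,0]*.09+[0,0,.08],speed=.2)
save("wrist","4"); save("scene","4"); s=r.sense(); print(s["tcp_pos"],s["clock"])
```

```text
[-0.34804782  0.09773322  0.23134651]
0.017653292893254947 [-8.07175204 -0.38436573  1.60072859] 7.4083
0.011587651602173416 [-0.63336035  0.14815953 -0.77775789] 8.4583
[0.51533812 0.32735266 0.41115013] 9.1083
```

View pics/wrist4.png

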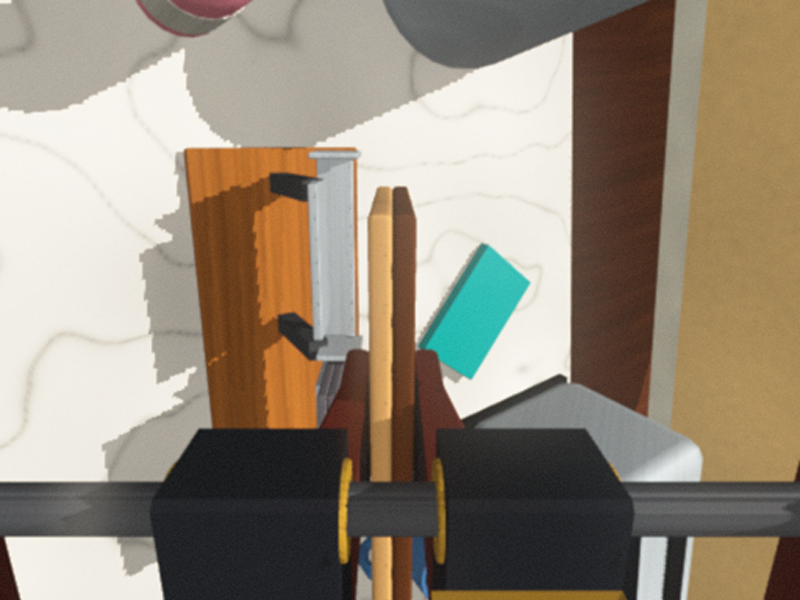

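View pics/scene4.png

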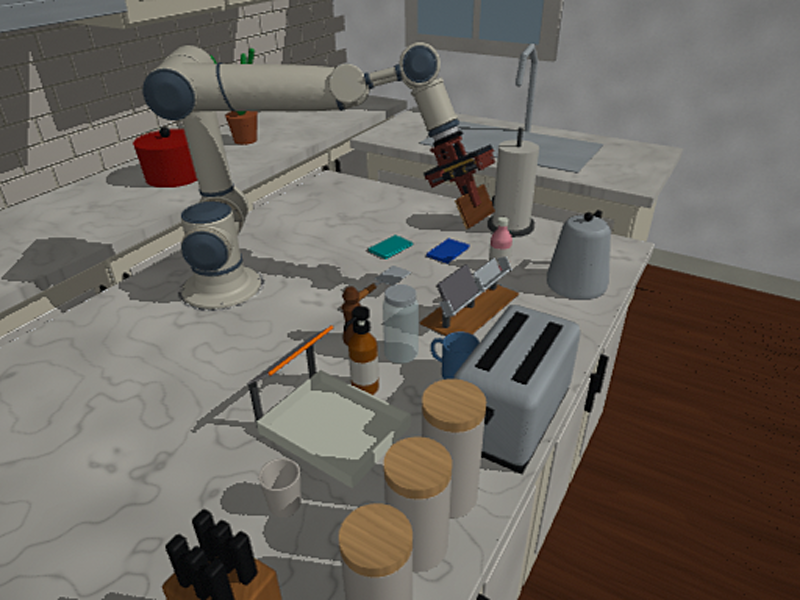

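Run:
```python
from look import *
W=dict(np.load("wrist4.npz")); s=r.sense()
Rt=Ro.from_euler('xyz',s["orientation"],degrees=True).as_matrix()
im=W["frame"][100:230,215:285,::-1]; cv2.imwrite("pics/c4.png",cv2.resize(im,None,fx=5,fy=4.6,interpolation=cv2.INTER_CUBIC))
# tool coords: board x=tool z, n=tool y, board y=tool x
def P(dx,dz,dy=0):
    out=[]
    for (bx,by,bn) in [(-.038,.06,-.006),(-.038,.06,.006),(.038,.06,-.006),(.038,.06,.006)]:
        X=s["tcp_pos"]+Rt@[by+dx,bn+dy,bx+.188+dz]; out.append((proj(W,[X])[0]+.5)/.64-.5)
    return np.round(out,1)
print(P(0,0).tolist());print(P(0,.005).tolist());print(P(.005,0).tolist())
```

```text
[[357.6, 213.9], [405.0, 213.8], [369.0, 185.9], [399.7, 185.8]]
[[358.7, 211.1], [404.5, 211.0], [369.5, 184.7], [399.5, 184.6]]
[[357.2, 193.9], [405.1, 193.8], [368.9, 172.8], [399.7, 172.7]]
```

View pics/c4.png

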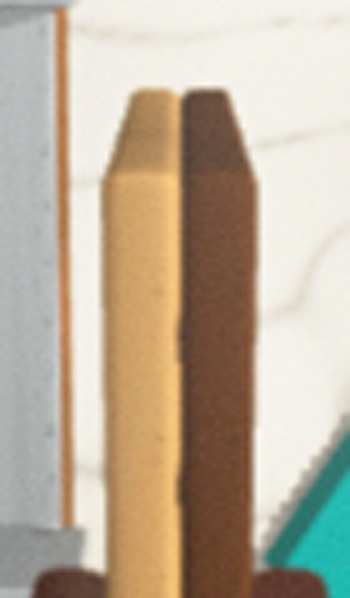

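Run:
```python
from look import *
yaw=-4.2; F=frame(yaw); o=[150,0,90+yaw]
e=np.array([.524,-.2733,.176]); Y=Ro.from_euler('z',yaw,degrees=True).as_matrix()
c=e+F@[.014,0,.010]+Y@[0,-.005,.0]+[0,0,.035]
tcp=c-F[:,0]*.188
print(c,tcp)
p=r.sense()["tcp_pos"]; r.servo_line(p+[-.03,0,.07],speed=.2)
r.reach(tcp+[0,0,.12],o); r.servo_line(tcp+[0,0,.03],speed=.15); r.wait(.3)
for n in("wrist","top","scene"): save(n,"5")
s=r.sense();print(s["tcp_pos"],s["orientation"],s["opening"],s["clock"])
```

```text
[ 0.539252   -0.2794335   0.20387565] [ 0.44550444 -0.27254911  0.36668835]
[ 0.44550643 -0.27257589  0.3969488 ] [1.49982703e+02 1.10911714e-02 8.57965678e+01] 0.011947343492531994 12.9667
```

Run:
```python
import cv2,numpy as np
def crop(f,x0,y0,w,h,k,name):
    im=np.load(f)["frame"][:,:,::-1]
    c=cv2.resize(im[y0:y0+h,x0:x0+w],None,fx=k,fy=k,interpolation=cv2.INTER_CUBIC)
    for i in range(0,w,10): cv2.putText(c,str(x0+i),(i*k,8),0,.3,(0,0,255),1)
    for i in range(0,h,10): cv2.putText(c,str(y0+i),(0,i*k+4),0,.3,(0,0,255),1)
    cv2.imwrite(f"pics/{name}.png",c)
crop("top5.npz",300,140,110,95,7,"ct5"); crop("scene5.npz",140,150,110,100,6,"cs5")
```

```text
(no output)
```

View pics/wrist5.png

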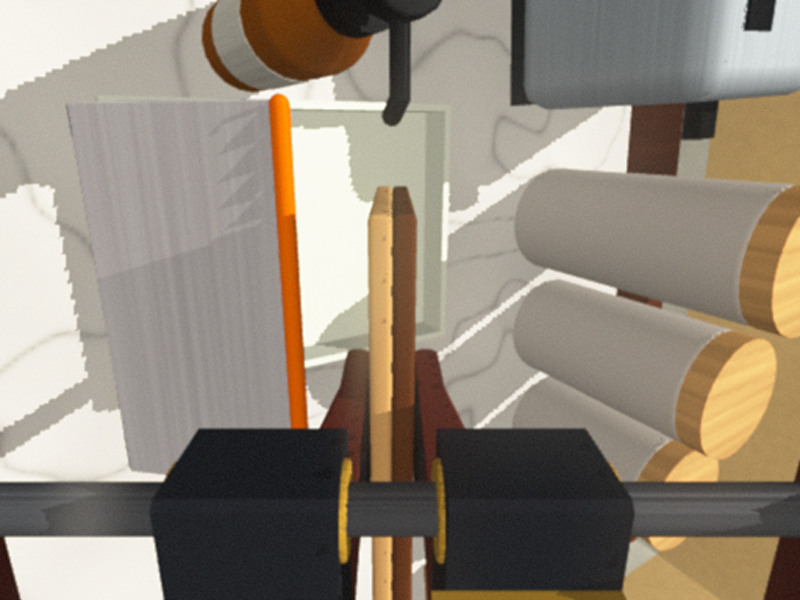

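View pics/ct5.png

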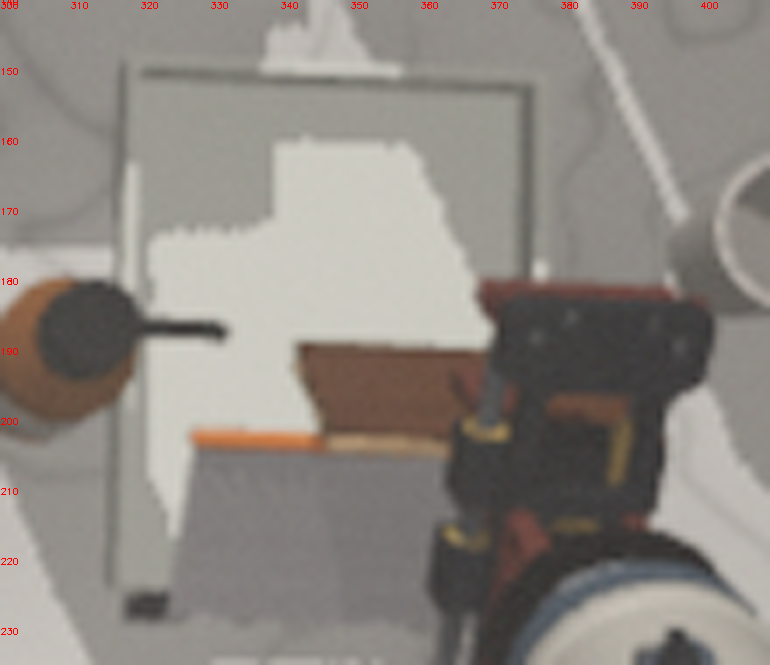

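View pics/cs5.png

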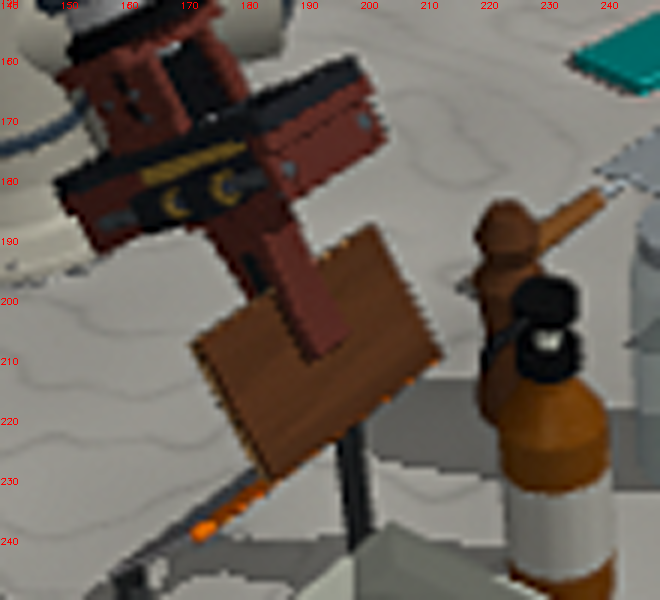

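Run:
```python
from look import *
s=r.sense(); Rt=Ro.from_euler('xyz',s["orientation"],degrees=True).as_matrix()
W=dict(np.load("wrist5.npz"))
C=-W["R"].T@W["t"]; print("cam in tool",Rt.T@(C-s["tcp_pos"])); print((Rt.T@W["R"].T).round(4).tolist())
def P(c,pts): return ((proj(c,[s["tcp_pos"]+Rt@np.array(p) for p in pts])+.5)/.64-.5).round(1).tolist()
print(P(W,[(.06,0,.15),(.06,0,.226)]))
im=W["frame"][:,:,::-1]
# bar centre per row: orange mask
hsv=cv2.cvtColor(im,cv2.COLOR_BGR2HSV); 
for row in range(66,272,15):
    m=np.where((hsv[row,:,0]>5)&(hsv[row,:,0]<16)&(hsv[row,:,1]>235)&(np.arange(512)<230))[0]
    print(row,m.min() if len(m) else None,m.max() if len(m) else None)
```

```text
cam in tool [0.07914085 0.00144964 0.0179675 ]
[[-0.0006, -0.9567, -0.2911], [1.0, -0.0011, 0.0015], [-0.0017, -0.2911, 0.9567]]
[[385.0, 212.9], [387.1, 184.6]]
66 173 179
81 174 179
96 175 180
111 176 182
126 177 182
141 178 187
156 179 188
171 180 189
186 181 190
201 182 191
216 183 192
231 184 193
246 185 194
261 186 194
```

Run:
```python
from look import *
W=dict(np.load("wrist5.npz"));s=r.sense()
Rt=Ro.from_euler('xyz',s["orientation"],degrees=True).as_matrix()
sn=np.sin(np.radians(16.8));cs=np.cos(np.radians(16.8))
Rct=np.array([[0,-cs,-sn],[1,0,0],[0,-sn,cs]])
tilt=[]
def ray(p,z,camY=0,ideal=True):
    if ideal: C=s["tcp_pos"]+Rt@[.0798,camY,.0182]; R=Rt@Rct
    else: C=-W["R"].T@W["t"]; R=W["R"].T
    v=R@[(p[0]-W["cx"])/W["fx"],(p[1]-W["cy"])/W["fy"],1]; return C+v*(z-C[2])/v[2]
Y=Ro.from_euler('z',-4.2,degrees=True).as_matrix()
F=frame(-4.2); c=s["tcp_pos"]+F[:,0]*.188
for z in (.176,.18):
  for idl in (True,False):
    for p in [(182.5,141),(186.5,201),(190,261)]:
        X=ray(p,z,ideal=idl); d=F.T@(X-c); dd=Y.T@(X-c)
        print(z,idl,X.round(4),"board-frame x,y,n",d.round(4),"horiz",dd.round(4), "s_foot",round(-(dd[0]-0-.010*.866)/.5*1 ,4) if 0 else "")
        # drop height h so that n-distance of axis = -.010 : move board down h
        h=(-.010-d[2])/(.5); print("   drop",round(h,4),"s",round(-(d[0]-h*.866),4))
```

```text
0.176 True [ 0.5267 -0.232   0.176 ] board-frame x,y,n [ 0.0423  0.0464 -0.0429] horiz [-0.016   0.0464 -0.0581] s_foot 
   drop 0.0658 s 0.0147
0.176 True [ 0.5241 -0.2721  0.176 ] board-frame x,y,n [ 0.0425  0.0062 -0.0426] horiz [-0.0157  0.0062 -0.0581] s_foot 
   drop 0.0653 s 0.014
0.176 True [ 0.5208 -0.3168  0.176 ] board-frame x,y,n [ 0.0425 -0.0386 -0.0426] horiz [-0.0157 -0.0386 -0.0581] s_foot 
   drop 0.0652 s 0.014
0.176 False [ 0.5284 -0.2334  0.176 ] board-frame x,y,n [ 0.0433  0.0451 -0.0414] horiz [-0.0142  0.0451 -0.0581] s_foot 
   drop 0.0627 s 0.0111
0.176 False [ 0.5257 -0.2738  0.176 ] board-frame x,y,n [ 0.0434  0.0047 -0.0411] horiz [-0.0139  0.0047 -0.0581] s_foot 
   drop 0.0622 s 0.0105
0.176 False [ 0.5224 -0.3187  0.176 ] board-frame x,y,n [ 0.0434 -0.0404 -0.0411] horiz [-0.0139 -0.0404 -0.0581] s_foot 
   drop 0.0623 s 0.0106
0.18 True [ 0.5254 -0.2313  0.18  ] board-frame x,y,n [ 0.0382  0.047  -0.0421] horiz [-0.0173  0.047  -0.0541] s_foot 
   drop 0.0642 s 0.0174
0.18 True [ 0.5228 -0.2706  0.18  ] board-frame x,y,n [ 0.0384  0.0076 -0.0418] horiz [-0.017   0.0076 -0.0541] s_foot 
   drop 0.0636 s 0.0167
0.18 True [ 0.5196 -0.3144  0.18  ] board-frame x,y,n [ 0.0384 -0.0363 -0.0418] horiz [-0.017  -0.0363 -0.0541] s_foot 
   drop 0.0636 s 0.0167
0.18 False [ 0.5271 -0.2327  0.18  ] board-frame x,y,n [ 0.0391  0.0458 -0.0405] horiz [-0.0155  0.0458 -0.0541] s_foot 
   drop 0.0611 s 0.0138
0.18 False [ 0.5245 -0.2722  0.18  ] board-frame x,y,n [ 0.0393  0.0061 -0.0403] horiz [-0.0153  0.0061 -0.0541] s_foot 
   drop 0.0606 s 0.0132
0.18 False [ 0.5212 -0.3163  0.18  ] board-frame x,y,n [ 0.0392 -0.0381 -0.0403] horiz [-0.0153 -0.0381 -0.0541] s_foot 
   drop 0.0606 s 0.0133
```

The in-hand view gives contact 14–17 mm above the board's centre, parallel to the bar. Lowering 30 mm to the drop height and releasing.

Run:
```python
from look import *
p=r.sense()["tcp_pos"]
r.servo_line([.4455,-.2725,.3667],speed=.06); r.wait(.3)
s=r.sense();print(s["tcp_pos"],s["contact_force"],s["clock"])
r.let_go(); s=r.sense(); print(s["opening"],s["contact_force"],s["clock"])
save("scene","6a")
F=frame(-4.2); r.servo_line(s["tcp_pos"]-F[:,0]*.08,speed=.2); r.wait(.3)
save("wrist","6");save("top","6"); save("scene","6b"); print(r.sense()["clock"])
```

```text
[ 0.4455152  -0.27254132  0.36710317] [ 0.08682281 -0.23888725  0.1989618 ] 13.9167
0.08791814674680777 [ 0.5819201  -0.02802337 -0.51328258] 15.1417
16.1917
```

View pics/wrist6.png

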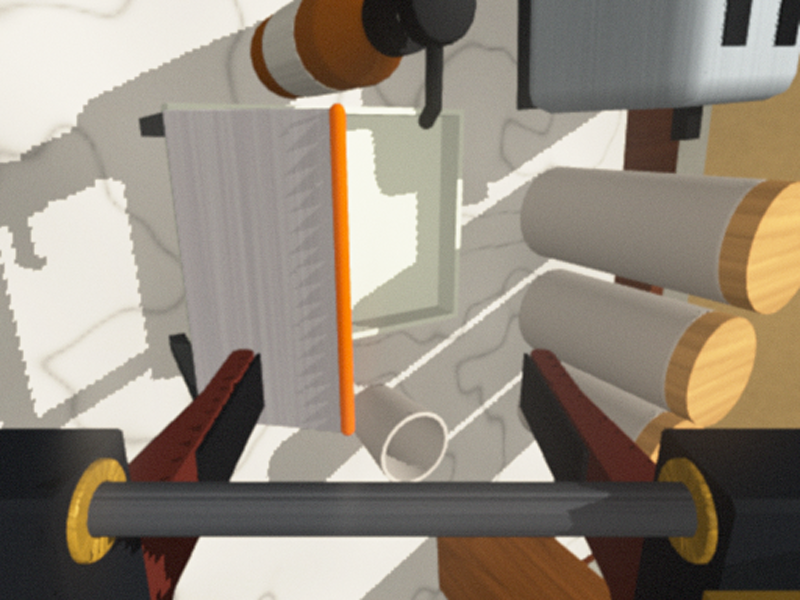

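View pics/scene6b.png

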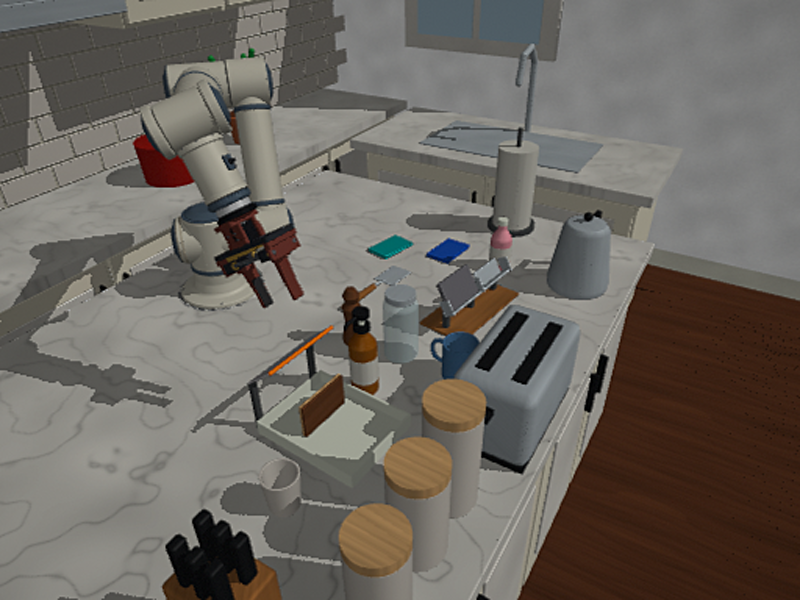

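Run:
```python
from look import *
for n in("scene","top"): save(n,"7")
a=[np.load(f"scene{t}.npz")["frame"][200:320,150:290,::-1] for t in("6a","7")]
cv2.imwrite("pics/c7.png",cv2.resize(np.hstack(a),None,fx=2.8,fy=4*.7,interpolation=cv2.INTER_CUBIC))
b=np.load("top7.npz")["frame"][130:240,290:410,::-1]
cv2.imwrite("pics/ct7.png",cv2.resize(b,None,fx=5,fy=5,interpolation=cv2.INTER_CUBIC))
```

```text
(no output)
```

View pics/c7.png

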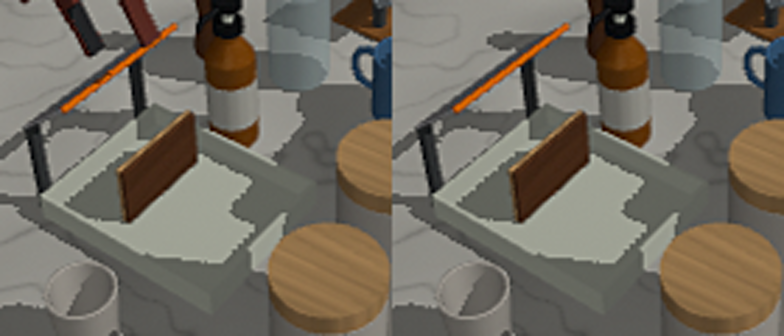

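View pics/ct7.png

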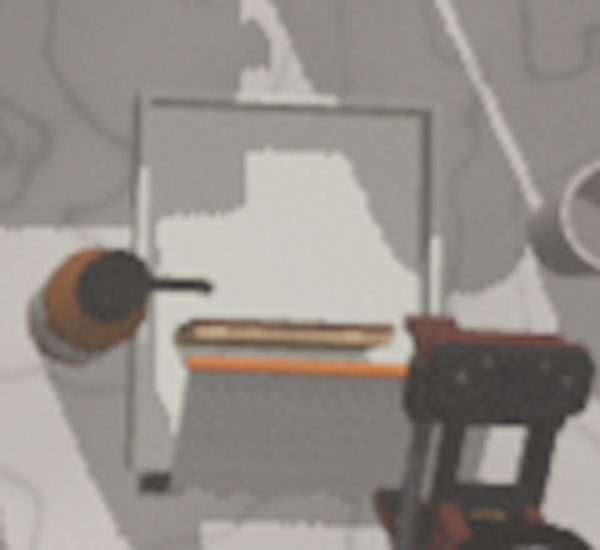

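The board turned only about 30° and is standing upright on its long edge, dark face towards +x. It has not turned over, so re-gripping it and repeating the drop is still within the task. First a quick 2D model to see which way to correct the drop.

```bash
cat > sim.c <<'E'
#include <stdio.h>
#include <stdlib.h>
#include <math.h>
// 2D x,z. board hx=.038 along bx, hz=.006 along n. angle a: bx=(sin a', ...)
static double m=.08,I,x,z,a,vx,vz,w; // a: rotation of n direction elevation: n=(cos a, sin a), bx=(sin a,-cos a); start a=30deg, target a=-90deg; 
static double fx,fz,tq,MU; static double K=8000,D=6;
static void apply(double px,double pz,double nx,double nz,double pen,double svx,double svz){ // normal force direction on the board (nx,nz)
 double rx=px-x,rz=pz-z; double ux=vx-w*rz-svx, uz=vz+w*rx-svz; // w ccw in (x,z)
 double un=ux*nx+uz*nz; double f=K*pen-D*un; if(f<0)f=0; double tx=-nz,tz=nx; double ut=ux*tx+uz*tz;
 double ft=-MU*f*tanh(ut/.005); double Fx=f*nx+ft*tx,Fz=f*nz+ft*tz; fx+=Fx;fz+=Fz;tq+=rx*Fz-rz*Fx;}
static void circle(double cx,double cz,double R,double svx,double svz){
 double nx=cos(a),nz=sin(a),bx=sin(a),bz=-cos(a); double dx=cx-x,dz=cz-z; double u=dx*bx+dz*bz,v=dx*nx+dz*nz;
 double cu=fmax(-.038,fmin(.038,u)),cv=fmax(-.006,fmin(.006,v)); double eu=u-cu,ev=v-cv,d=sqrt(eu*eu+ev*ev);
 if(d>=R||d<1e-9){ if(d>=R) return; // inside
   return;}
 double gx=(eu*bx+ev*nx)/d,gz=(eu*bz+ev*nz)/d; apply(x+cu*bx+cv*nx,z+cu*bz+cv*nz,-gx,-gz,R-d,svx,svz);}
int main(int c,char**v){ double s0=atof(v[1]),drop=atof(v[2]),vf=atof(v[3]);MU=atof(v[4]);D=atof(v[5]); double gr=-.025;
 I=m*(.076*.076+.012*.012)/12; a=M_PI/6; double n0x=cos(a),n0z=sin(a),b0x=sin(a),b0z=-cos(a);
 double ex=0,ez=.176; x=ex+s0*b0x+.010*n0x; z=ez+s0*b0z+.010*n0z+drop; vx=vz=w=0; double X0=x,Z0=z;
 double dt=5e-6; double amin=a; 
 for(double t=0;t<1.5;t+=dt){ fx=0;fz=-m*9.81;tq=0;
  circle(ex,ez,.004,0,0);
  // fingers: rounded tips r=3mm and top of pad, offset off
  double off=vf*t; if(off>.038)off=.038; double sv=off<.038?vf:0;
  for(int k=0;k<5;k++){double u=gr-.010+k*.00675; for(int sg=-1;sg<=1;sg+=2){ double o=sg*(.006+.003+off); circle(X0+u*b0x+o*n0x,Z0+u*b0z+o*n0z,.003,sg*sv*n0x,sg*sv*n0z);} }
  for(int i=-1;i<=1;i+=2)for(int j=-1;j<=1;j+=2){double px=x+i*.038*sin(a)+j*.006*cos(a),pz=z-i*.038*cos(a)+j*.006*sin(a); if(pz<.005)apply(px,pz,0,1,.005-pz,0,0);}
  vx+=fx/m*dt;vz+=fz/m*dt;w+=tq/I*dt;x+=vx*dt;z+=vz*dt;a+=w*dt; }
 printf("%.0f ",a*180/M_PI); }
E
gcc -O2 -o sim sim.c -lm && for mu in .25 .45; do for D in 3 8; do for vf in .04 .1 1; do echo "mu $mu D $D vf $vf: s=4..32 step2"; for drop in .035 .045; do for s in 4 6 8 10 12 14 16 18 20 22 24 26 28 32; do ./sim $(python3 -c "print($s/1000)") $drop $vf $mu $D; done; echo; done; done; done; done
```

```text
bash: gcc: command not found
```

```bash
cat > sim.py <<'E'
import numpy as np, itertools
S=np.array([4,8,10,12,14,16,18,20,22,26,30])/1000
G=list(itertools.product([.25,.45],[3,8],[.04,.1,1.],[.035,.045],S))
MU,D,vf,drop,s0=np.array(G).T
m=.08;I=m*(.076**2+.012**2)/12;K=8000
a=np.full(len(G),np.pi/6);c0,n0=np.cos(np.pi/6),.5
n0x,n0z,b0x,b0z=c0,.5,.5,-c0
x=s0*b0x+.010*n0x;z=.176+s0*b0z+.010*n0z+drop;X0,Z0=x.copy(),z.copy()
vx=vz=w=np.zeros(len(G));dt=2.5e-5
for it in range(int(.9/dt)):
    t=it*dt;F=[0,-m*9.81,0]
    ca,sa=np.cos(a),np.sin(a)
    def app(px,pz,nx,nz,pen,svx,svz):
        rx=px-x;rz=pz-z;ux=vx-w*rz-svx;uz=vz+w*rx-svz
        f=np.where(pen>0,np.maximum(K*pen-D*(ux*nx+uz*nz),0),0)
        ft=-MU*f*np.tanh((-ux*nz+uz*nx)/.005);Fx=f*nx-ft*nz;Fz=f*nz+ft*nx
        F[0]=F[0]+Fx;F[1]=F[1]+Fz;F[2]=F[2]+rx*Fz-rz*Fx
    def circ(cx,cz,R,svx=0,svz=0):
        dx=cx-x;dz=cz-z;u=dx*sa-dz*ca;v=dx*ca+dz*sa
        cu=np.clip(u,-.038,.038);cv=np.clip(v,-.006,.006);eu=u-cu;ev=v-cv;d=np.hypot(eu,ev)+1e-9
        app(x+cu*sa+cv*ca,z-cu*ca+cv*sa,-(eu*sa+ev*ca)/d,-(-eu*ca+ev*sa)/d,R-d,svx,svz)
    circ(0,.176,.004)
    if t<.3:
        off=np.minimum(vf*t,.038);sv=np.where(vf*t<.038,vf,0)
        for u in(-.035,-.0205,-.006):
            for sg in(-1,1):
                o=sg*(.009+off);circ(X0+u*b0x+o*n0x,Z0+u*b0z+o*n0z,.003,sg*sv*n0x,sg*sv*n0z)
    for i in(-1,1):
        for j in(-1,1):
            pz=z-i*.038*ca+j*.006*sa; app(x+i*.038*sa+j*.006*ca,pz,0,1,.005-pz,0,0)
    vx=vx+F[0]/m*dt;vz=vz+F[1]/m*dt;w=w+F[2]/I*dt;x=x+vx*dt;z=z+vz*dt;a=a+w*dt
A=np.degrees(a).round().astype(int).reshape(2,2,3,2,len(S))
print("s",S*1000)
for i,mu in enumerate([.25,.45]):
  for j,d in enumerate([3,8]):
    for k,v in enumerate([.04,.1,1]):
      for l,h in enumerate([35,45]): print(mu,d,v,h,A[i,j,k,l])
E
time python3 sim.py
```

```text
s [ 4.  8. 10. 12. 14. 16. 18. 20. 22. 26. 30.]
0.25 3 0.04 35 [-270 -268 -285  -82  -94  -91  -90  -89  -90 -270   79]
0.25 3 0.04 45 [ -15   98  103  -85  -80 -278 -264 -271 -259  -95  -89]
0.25 3 0.1 35 [-131   96   88   93  108  -94  -90 -266 -287  -90  -92]
0.25 3 0.1 45 [-463 -296 -284 -417 -143  -95 -203   90   90  -63  -78]
0.25 3 1 35 [ -90  -90 -270 -270 -270 -270 -256 -448  113  -90  -90]
0.25 3 1 45 [ -90 -270 -270 -270 -270 -270 -270 -270 -270   82  -90]
0.25 8 0.04 35 [-90 -90 -90 -90 -90 -90 -90 -90 -90 -90 -90]
0.25 8 0.04 45 [-90 -90 -90 -90 -90 -90 -90 -90 -90 -90 -90]
0.25 8 0.1 35 [-90 -90 -90 -90 -90 -90 -90 -90 -90 -90 -90]
0.25 8 0.1 45 [-90 -90 -90 -90 -90 -90 -90 -90 -90 -90 -90]
0.25 8 1 35 [-90 -90 -90 -90 -90 -90 -90 -90 -90 -90 -90]
0.25 8 1 45 [-90 -90 -90 -90 -90 -90 -90 -90 -90 -90 -90]
0.45 3 0.04 35 [  98   93   83   92   83    7  -90  -89 -188  -87  -87]
0.45 3 0.04 45 [-311 -262   17  -10 -211  137   89   89   85   90  -90]
0.45 3 0.1 35 [-301 -266   60  -51  -45  238   89   89   89  -91  -83]
0.45 3 0.1 45 [-455 -405 -486 -268 -273 -311 -271 -215 -142   66  139]
0.45 3 1 35 [ 267 -270 -270 -270 -270 -270 -270 -270 -450  -90  -90]
0.45 3 1 45 [-270 -270 -270 -270 -270 -270 -270 -270 -270 -274  -90]
0.45 8 0.04 35 [-90 -90 -90 -90 -90 -90 -90 -90 -90 -90 -90]
0.45 8 0.04 45 [-90 -90 -90 -90 -90 -90 -90 -90 -90 -90 -90]
0.45 8 0.1 35 [-90 -90 -90 -90 -90 -90 -90 -90 -90 -90 -90]
0.45 8 0.1 45 [-90 -90 -90 -90 -90 -90 -90 -90 -90 -90 -90]
0.45 8 1 35 [-90 -90 -90 -90 -90 -90 -90 -90 -90 -90 -90]
0.45 8 1 45 [-90 -90 -90 -90 -90 -90 -90 -90 -90 -90 -90]
real	0m39.065s
user	0m39.185s
sys	0m0.088s
```

```bash
sed -e 's/\[3,8\]/[15,50]/g' -e 's/\[\.04,\.1,1\.\]/[.03,.1,.3]/;s/\[\.04,\.1,1\]/[.03,.1,.3]/' -e 's/\.25,\.45/.2,.6/g' -e 's/^vx=vz=w=/AL=np.full(len(G),9.);vx=vz=w=/' -e 's/^    for i in(-1,1):/    low=z-.038*ca-.006*np.abs(sa)\n    AL=np.where((low<.0052)\&(AL>8),a,AL)\n    for i in(-1,1):/' sim.py > sim2.py
cat >> sim2.py <<'E'
print("angle at first floor contact"); B=np.degrees(AL).round().astype(int).reshape(A.shape)
for i,mu in enumerate([.2,.6]):
  for j,d in enumerate([15,50]):
    for k,v in enumerate([.03,.1,.3]): print(mu,d,v,35,B[i,j,k,0],45,B[i,j,k,1])
E
python3 sim2.py
```

```text
s [ 4.  8. 10. 12. 14. 16. 18. 20. 22. 26. 30.]
0.2 15 0.03 35 [-90 -90 -90 -90 -90 -90 -90 -90 -90 -90 -90]
0.2 15 0.03 45 [-90 -90 -90 -90 -90 -90 -90 -90 -90 -90 -90]
0.2 15 0.1 35 [-90 -90 -90 -90 -90 -90 -90 -90 -90 -90 -90]
0.2 15 0.1 45 [-90 -90 -90 -90 -90 -90 -90 -90 -90 -90 -90]
0.2 15 0.3 35 [-90 -90 -90 -90 -90 -90 -90 -90 -90 -90 -90]
0.2 15 0.3 45 [-90 -90 -90 -90 -90 -90 -90 -90 -90 -90 -90]
0.2 50 0.03 35 [-90 -90 -90 -90 -90 -90 -90 -90 -90 -90 -90]
0.2 50 0.03 45 [-90 -90 -90 -90 -90 -90 -90 -90 -90 -90 -90]
0.2 50 0.1 35 [-90 -90 -90 -90 -90 -90 -90 -90 -90 -90 -90]
0.2 50 0.1 45 [-90 -90 -90 -90 -90 -90 -90 -90 -90 -90 -90]
0.2 50 0.3 35 [-90 -90 -90 -90 -90 -90 -90 -90 -90 -90 -90]
0.2 50 0.3 45 [-90 -90 -90 -90 -90 -90 -90 -90 -90 -90 -90]
0.6 15 0.03 35 [-90 -90 -90 -90 -90 -90 -90 -90 -90 -90 -90]
0.6 15 0.03 45 [-90 -90 -90 -90 -90 -90 -90 -90 -90 -90 -90]
0.6 15 0.1 35 [-270  -90  -90  -90  -90  -90  -90  -90  -90  -90  -90]
0.6 15 0.1 45 [-90 -90 -90 -90 -90 -90 -90 -90 -90 -90 -90]
0.6 15 0.3 35 [-90 -90 -90 -90 -90 -90 -90 -90 -90 -90 -90]
0.6 15 0.3 45 [
[... 948 characters left out ...]
-30 -31 -30 -29 -28 -24 -20] 45 [-10 -25 -30 -33 -35 -35 -34 -33 -32 -28 -23]
0.6 15 0.03 35 [-9 -8 -8 -8 -7 -7 -7 -7 -7 -6 -6] 45 [-10  -9  -9  -9  -9  -8  -8  -8  -8  -7  -7]
0.6 15 0.1 35 [-26 -13  -3  -3  -2  -2  -2  -2  -1  -1  -1] 45 [-11  -4  -4  -4  -4  -3  -3  -3  -3  -2  -2]
0.6 15 0.3 35 [-53 -69 -72 -72 -70 -66 -62 -58 -53 -44 -35] 45 [-64 -81 -83 -83 -80 -76 -71 -65 -60 -49 -40]
0.6 50 0.03 35 [-8 -8 -7 -7 -7 -7 -7 -6 -6 -6 -5] 45 [-9 -9 -9 -9 -8 -8 -8 -8 -7 -7 -7]
0.6 50 0.1 35 [-23 -13  -7  -2  -2  -2  -2  -1  -1  -1   0] 45 [-12  -4  -4  -3  -3  -3  -3  -3  -2  -2  -2]
0.6 50 0.3 35 [-24 -37 -40 -41 -41 -40 -38 -36 -33 -28 -23] 45 [-30 -43 -46 -47 -47 -46 -44 -41 -38 -32 -26]
```

The model explains it. The fingers open slowly (~0.035 m/s), so the board slides down along the lower finger, misses the bar and lands almost vertical. I scan shallower grips and drop positions with that finger speed.

```bash
cat > sim3.py <<'E'
import numpy as np, itertools,sys
S=np.array([-8,-4,0,4,8,12,16,20])/1000
TIP=[.008,.012,.018,.032]; VF=[.035,.06]; MUF=[.3,.6,1.0]; DR=[.025,.035,.05]
G=list(itertools.product(TIP,VF,MUF,DR,S))
tip,vf,MUf,drop,s0=np.array(G).T
m=.08;I=m*(.076**2+.012**2)/12;K=8000;D=25.;MU=.35
a=np.full(len(G),np.pi/6);c0=np.cos(np.pi/6)
n0x,n0z,b0x,b0z=c0,.5,.5,-c0
x=s0*b0x+.010*n0x;z=.176+s0*b0z+.010*n0z+drop;X0,Z0=x.copy(),z.copy()
AL=np.full(len(G),9.);HIT=np.zeros(len(G));vx=vz=w=np.zeros(len(G));dt=4e-5
for it in range(int(.8/dt)):
    t=it*dt;F=[0,-m*9.81,0];ca,sa=np.cos(a),np.sin(a)
    def app(px,pz,nx,nz,pen,svx,svz,mu):
        rx=px-x;rz=pz-z;ux=vx-w*rz-svx;uz=vz+w*rx-svz
        f=np.where(pen>0,np.maximum(K*pen-D*(ux*nx+uz*nz),0),0)
        ft=-mu*f*np.tanh((-ux*nz+uz*nx)/.003);Fx=f*nx-ft*nz;Fz=f*nz+ft*nx
        F[0]=F[0]+Fx;F[1]=F[1]+Fz;F[2]=F[2]+rx*Fz-rz*Fx
        return f
    def circ(cx,cz,R,svx=0,svz=0,mu=MU):
        dx=cx-x;dz=cz-z;u=dx*sa-dz*ca;v=dx*ca+dz*sa
        cu=np.clip(u,-.038,.038);cv=np.clip(v,-.006,.006);eu=u-cu;ev=v-cv;d=np.hypot(eu,ev)+1e-9
        return app(x+cu*sa+cv*ca,z-cu*ca+cv*sa,-(eu*sa+ev*ca)/d,-(-eu*ca+ev*sa)/d,R-d,svx,svz,mu)
    HIT=HIT+circ(0,.176,.004)*dt
    off=np.minimum(vf*t,.038);sv=np.where(vf*t<.038,vf,0)
    for q in(0,.012,.028):
        u=-.038+tip-.001-q
        for sg in(-1,1):
            o=sg*(.007+off);circ(X0+u*b0x+o*n0x,Z0+u*b0z+o*n0z,.001,sg*sv*n0x,sg*sv*n0z,MUf)
    low=z-.038*np.abs(ca)-.006*np.abs(sa);AL=np.where((low<.0052)&(AL>8),a,AL)
    for i in(-1,1):
        for j in(-1,1):
            pz=z-i*.038*ca+j*.006*sa; app(x+i*.038*sa+j*.006*ca,pz,0,1,.005-pz,0,0,MU)
    vx=vx+F[0]/m*dt;vz=vz+F[1]/m*dt;w=w+F[2]/I*dt;x=x+vx*dt;z=z+vz*dt;a=a+w*dt
sh=(len(TIP),len(VF),len(MUF),len(DR),len(S))
B=np.degrees(AL).round().astype(int).reshape(sh);A=np.degrees(a).round().astype(int).reshape(sh);X=(x*1000).round().astype(int).reshape(sh)
print("tip vf muf drop | landing angle for s",S*1000," | final angle | final x")
for i,j,k,l in itertools.product(*map(range,sh[:4])): print(TIP[i],VF[j],MUF[k],DR[l],B[i,j,k,l],A[i,j,k,l],X[i,j,k,l])
E
time python3 sim3.py
```

```text
tip vf muf drop | landing angle for s [-8. -4.  0.  4.  8. 12. 16. 20.]  | final angle | final x
0.008 0.035 0.3 0.025 [ 14  -3 -21 -29 -27 -21 -14   5] [-90 -90 -90 -90 -90 -90 -90   0] [100  91 128 137 124  98  68  26]
0.008 0.035 0.3 0.035 [ 14  -6 -24 -28 -23 -16  -3   4] [-90 -90 -90 -90 -90 -90 -90   0] [100  89 138 136 112  75  67  26]
0.008 0.035 0.3 0.05 [ 17 -10 -24 -23 -15   1   2   2] [ 90 -90 -90 -90 -90   0   0   0] [  8  97 139 120  75  21  23  25]
0.008 0.035 0.6 0.025 [ 15   1 -19 -29 -28 -22 -15  -3] [-90 -90 -90 -90 -90 -90 -90 -90] [102  91 122 138 127 102  71  67]
0.008 0.035 0.6 0.035 [ 15  -1 -22 -28 -25 -17  -9   3] [-90 -90 -90 -90 -90 -90 -90   0] [103  92 133 139 119  81  64  24]
0.008 0.035 0.6 0.05 [ 15  -4 -23 -25 -17  -7   1   1] [-90 -90 -90 -90 -90 -90   1   0] [101  87 136 127  83  63  21  23]
0.008 0.035 1.0 0.025 [ 16   6 -17 -29 -30 -25 -17 -10] [-90 -90 -90 -90 -90 -90 -90 -90] [105  93 111 138 130 109  77  64]
0.008 0.035 1.0 0.035 [ 17   6 -18 -29 -27 -20 -11   1] [-90 -90 -90 -90 -90 -90 -90   0] [107  93 119 141 124  90  61  22]
0.008 0.035 1
[... 7087 characters left out ...]
0 -90 -90 -90 -90 -90 -90] [ 84 117 107  62  66  68  70  72]
0.032 0.06 0.6 0.035 [-12 -20  -7  -6  -6  -5  -5  -5] [-90 -90 -90 -90 -90 -90 -90 -90] [ 88 108  62  64  66  68  70  72]
0.032 0.06 0.6 0.05 [-17  -9  -9  -8  -8  -7  -7  -6] [-90 -90 -90 -90 -90 -90 -90 -90] [94 59 62 64 67 69 70 72]
0.032 0.06 1.0 0.025 [  7 -15 -26 -19  -8  -8  -7  -7] [-90 -90 -90 -90 -90 -90 -90 -90] [ 88  96 122  85  61  63  65  67]
0.032 0.06 1.0 0.035 [  4 -18 -20 -10 -10  -9  -9  -8] [-90 -90 -90 -90 -90 -90 -90 -90] [ 84 106  94  58  60  63  66  67]
0.032 0.06 1.0 0.05 [ -1 -19 -13 -12 -12 -11 -11 -10] [-90 -90 -90 -90 -90 -90 -90 -90] [77 94 57 58 59 61 63 65]
real	0m48.413s
user	0m48.458s
sys	0m0.085s
```

The model reproduces the upright landing. It also shows a robust fix: pinch only the top ~9 mm, aim for contact ~9 mm above centre, and drop ~30 mm. I need to re-grip the standing board, but the ramp blocks a straight-down grasp where it is. So I measure its pose and the cup's, to pinch its -y end sideways and slide it clear of the ramp.

Run:
```python
from look import *
T7=dict(np.load("top7.npz"));W1=dict(np.load("wrist1.npz"));W6=dict(np.load("wrist6.npz"));S7=dict(np.load("scene7.npz"))
def ray(c,p,z):
    C=-c["R"].T@c["t"]; v=c["R"].T@[(p[0]-c["cx"])/c["fx"],(p[1]-c["cy"])/c["fy"],1]; return C+v*(z-C[2])/v[2]
for p in [(180,322),(392,322),(185,345),(388,347)]: print("top",ray(T7,px(290,130,5,[p])[0],.081).round(4))
w=lambda p:(np.array(p,float)+.5)*.64-.5
print("cup",ray(W1,w((517,442)),.08),ray(W6,w((415,445)),.08))
print("bar in T7",[ray(T7,px(290,130,5,[p])[0],.18).round(4) for p in [(190,363),(405,371)]])
# scene corners upper edge dark: crop right half 392 offset, k2.8, x0=150,y0=200
q=[((515-392),163),((588-392),112),((516-392),220),((588-392),165)]
for p,z in zip(q,(.081,.081,.005,.005)): print("scene",ray(S7,px(150,200,2.8,[p])[0],z).round(4))
for tag in("6","7"):
  pass
for phi in (45,55,60,70):
  ph=np.radians(phi);Y=Ro.from_euler('z',-4,degrees=True).as_matrix()
  z=Y@[0,np.sin(ph),-np.cos(ph)];x=Y@[0,np.cos(ph),np.sin(ph)];y=np.cross(z,x)
  R=np.stack([x,y,z],1);o=Ro.from_matrix(R).as_euler('xyz',degrees=True)
  g=np.array([.545,-.328,.062]);t=g-.163*z
  print(phi,o.round(1),t.round(3),r.inverse_kinematics(t,o),r.inverse_kinematics(t+[.09,0,0],o), r.inverse_kinematics(t-.1*z,o) is not None,r.inverse_kinematics(t-.1*z+[0,0,.15],o) is not None)
```

```text
top [ 0.5614 -0.202   0.081 ]
top [ 0.5578 -0.3296  0.081 ]
top [ 0.5475 -0.2044  0.081 ]
top [ 0.5428 -0.3264  0.081 ]
cup [ 0.617926   -0.46777115  0.08      ] [ 0.62068799 -0.46752811  0.08      ]
bar in T7 [array([ 0.5294, -0.1885,  0.18  ]), array([ 0.5216, -0.3061,  0.18  ])]
scene [ 0.548  -0.3169  0.081 ]
scene [ 0.5674 -0.2094  0.081 ]
scene [ 0.5486 -0.3282  0.005 ]
scene [ 0.5668 -0.2169  0.005 ]
45 [180. -45.  86.] [ 0.537 -0.443  0.177] [-49.22634269  37.29562246  59.04865777  33.29718906 114.88258698
 -39.50015399] [-44.53370026  48.32406448  42.95672763  36.84517147 116.33540705
 -32.02379612] True True
55 [180. -55.  86.] [ 0.536 -0.461  0.155] [-51.1024316   43.5679362   54.64536088  40.47535737 120.79662674
 -38.34378841] [-46.41159025  54.70669745  37.77545126  45.3733193  121.81104775
 -29.77192219] True True
60 [180. -60.  86.] [ 0.535 -0.469  0.144] [-51.85085317  46.68686274  52.58575248  44.23320423 123.58101607
 -37.34748585] [-47.16608418  57.92840215  35.26593295  49.88233867 124.31064148
 -28.15748322] True True
70 [180. -70.  86.] [ 0.534 -0.481  0.118] [-52.98568078  52.78958772  48.84521018  52.22043514 128.71860628
 -34.53137613] [-48.31600381  64.31605518  30.52665213  59.48881684 128.70174797
 -23.99959903] True True
```

Run:
```python
import cv2,numpy as np
a=np.load("top7.npz")["frame"][185:220,310:385,::-1]
cv2.imwrite("pics/e1.png",cv2.resize(a,None,fx=10,fy=10,interpolation=cv2.INTER_CUBIC))
a=np.load("scene7.npz")["frame"][230:285,180:230,::-1]
cv2.imwrite("pics/e2.png",cv2.resize(a,None,fx=10,fy=10,interpolation=cv2.INTER_CUBIC))
```

```text
(no output)
```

View pics/e1.png

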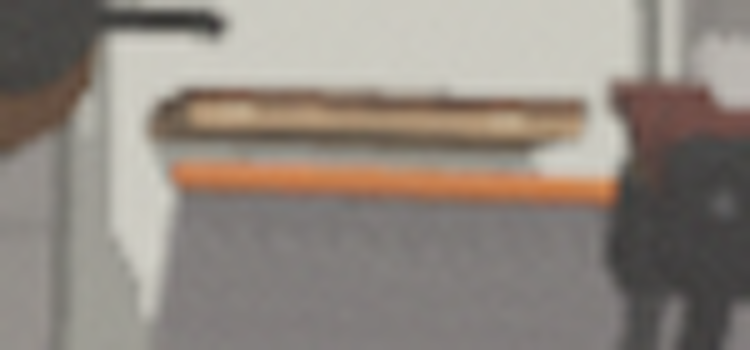

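View pics/e2.png

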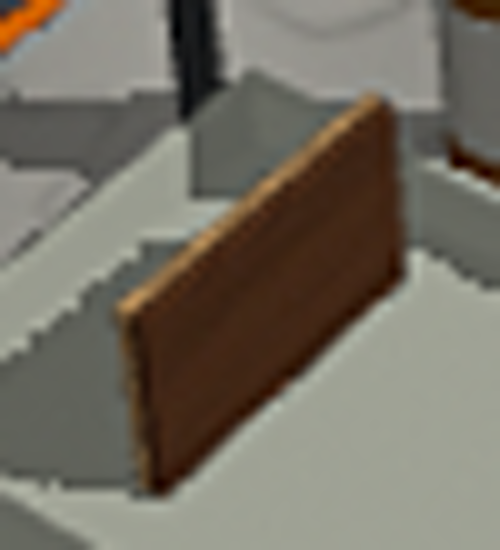

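Run:
```python
from look import *
T7=dict(np.load("top7.npz"));S7=dict(np.load("scene7.npz"))
# params x,y (bottom-center), yaw, lean a (n elevation deg); n=(cos a,0,sin a), bx=(sin a,0,-cos a)
def pts(q,L):
    a=np.radians(q[3]);B=np.array([[np.sin(a),0,np.cos(a)],[0,1,0],[-np.cos(a),0,np.sin(a)]])
    R=Ro.from_euler('z',q[2],degrees=True).as_matrix()@B
    zc=.005+.038*np.cos(a)+.006*abs(np.sin(a))
    return np.array([q[0],q[1],zc])+np.array(L)@R.T
Ls=[(-.038,-.06,.006),(-.038,.06,.006),(.038,.06,.006),(.038,-.06,.006),(-.038,-.06,-.006)]
Ps=px(180,230,10,[(150,314),(388,102),(405,275),(166,495),(120,308)])
Lt=[(-.038,.06,.006),(-.038,-.06,.006),(-.038,-.06,-.006)]
Pt=px(310,185,10,[(185,91),(585,102),(583,137)])
f=lambda q:np.r_[(proj(S7,pts(q,Ls))-Ps).ravel(),(proj(T7,pts(q,Lt))-Pt).ravel()]
for a0 in(0,10,-10):
    a=least_squares(f,[.55,-.27,-4,a0],x_scale=[.01,.01,1,1]);print(a.x.round(4),a.cost,a.fun.round(1))
```

```text
[ 0.5542 -0.2685 -2.3501 -0.1844] 1.8184874055590479 [-0.8  0.5  0.3 -0.7  0.  -0.4  0.   0.4 -0.9 -0.4 -0.2 -0.2 -0.4 -0.8
 -0.1 -0.3]
[ 0.5542 -0.2685 -2.3501 -0.1844] 1.818487405580684 [-0.8  0.5  0.3 -0.7  0.  -0.4  0.   0.4 -0.9 -0.4 -0.2 -0.2 -0.4 -0.8
 -0.1 -0.3]
[ 0.5542 -0.2685 -2.3501 -0.1844] 1.8184874055590807 [-0.8  0.5  0.3 -0.7  0.  -0.4  0.   0.4 -0.9 -0.4 -0.2 -0.2 -0.4 -0.8
 -0.1 -0.3]
```

Run:
```python
from look import *
def ray(c,p,z):
    C=-c["R"].T@c["t"]; v=c["R"].T@[(p[0]-c["cx"])/c["fx"],(p[1]-c["cy"])/c["fy"],1]; return C+v*(z-C[2])/v[2]
w=lambda p:(np.array(p,float)+.5)*.64-.5
for p in [(720,240),(717,195),(782,163),(790,240)]:
    for z in(.0,.15): print(p,z,ray(T,w(p),z).round(3))
for p in [(165,590),(275,575),(200,515),(170,550)]: print("scene",p,ray(S,w(p),.2).round(3))
```

```text
(720, 240) 0.0 [ 0.69  -0.664  0.   ]
(720, 240) 0.15 [ 0.66  -0.582  0.15 ]
(717, 195) 0.0 [ 0.786 -0.666  0.   ]
(717, 195) 0.15 [ 0.745 -0.583  0.15 ]
(782, 163) 0.0 [ 0.852 -0.81   0.   ]
(782, 163) 0.15 [ 0.802 -0.709  0.15 ]
(790, 240) 0.0 [ 0.686 -0.812  0.   ]
(790, 240) 0.15 [ 0.657 -0.71   0.15 ]
scene (165, 590) [ 0.697 -0.746  0.2  ]
scene (275, 575) [ 0.798 -0.664  0.2  ]
scene (200, 515) [ 0.654 -0.649  0.2  ]
scene (170, 550) [ 0.66  -0.706  0.2  ]
```

```bash
cat >> look.py <<'E'
def side(yaw,phi):
    ph=np.radians(phi);Y=Ro.from_euler('z',yaw,degrees=True).as_matrix()
    z=Y@[0,np.sin(ph),-np.cos(ph)];x=Y@[0,np.cos(ph),np.sin(ph)];R=np.stack([x,np.cross(z,x),z],1)
    return R,Ro.from_matrix(R).as_euler('xyz',degrees=True)
SY=-2.35
YB=Ro.from_euler('z',SY,degrees=True).as_matrix()
GR=np.array([.5537,-.2685,0])+YB@[0,-.0585,.060]
E
python3 - <<'E'
from look import *
R,o=side(SY,60); t=GR-.163*R[:,2]
print(GR,t,r.inverse_kinematics(t-.09*R[:,2]+[0,0,.12],o))
p=r.sense()["tcp_pos"]; r.servo_line(p+[-.0,-.1,.08],speed=.25)
r.reach(t-.09*R[:,2]+[-.0,0,.12],o); r.servo_line(t-.09*R[:,2],speed=.2); r.wait(.2)
save("wrist","8");save("scene","8");print(r.sense()["clock"],r.sense()["contact_force"])
E
```

```text
[ 0.55130128 -0.3269508   0.06      ] [ 0.54551311 -0.46799422  0.1415    ] [-54.39541264  55.59711337  22.2902385   57.02404951 140.58563115
 -18.71763978]
19.2667 [-0.08322271 -0.2163598  -1.04351436]
```

View pics/wrist8.png

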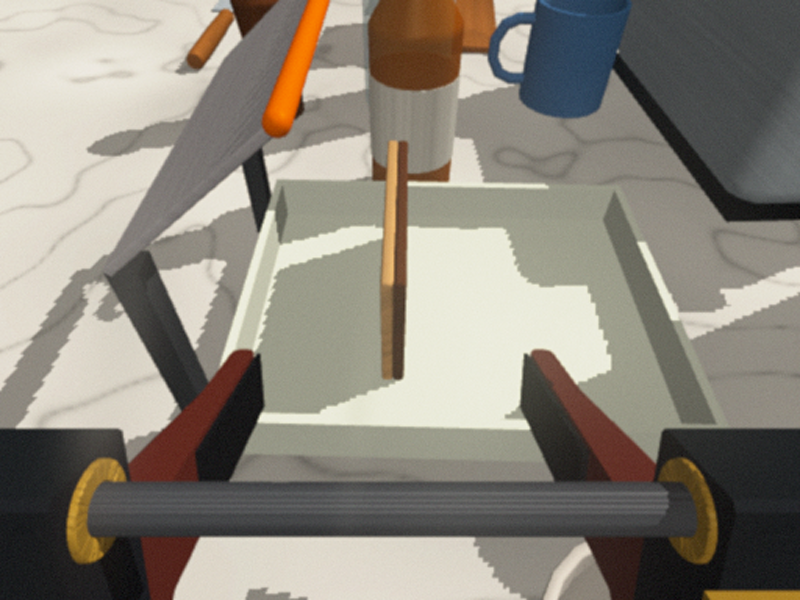

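View pics/scene8.png

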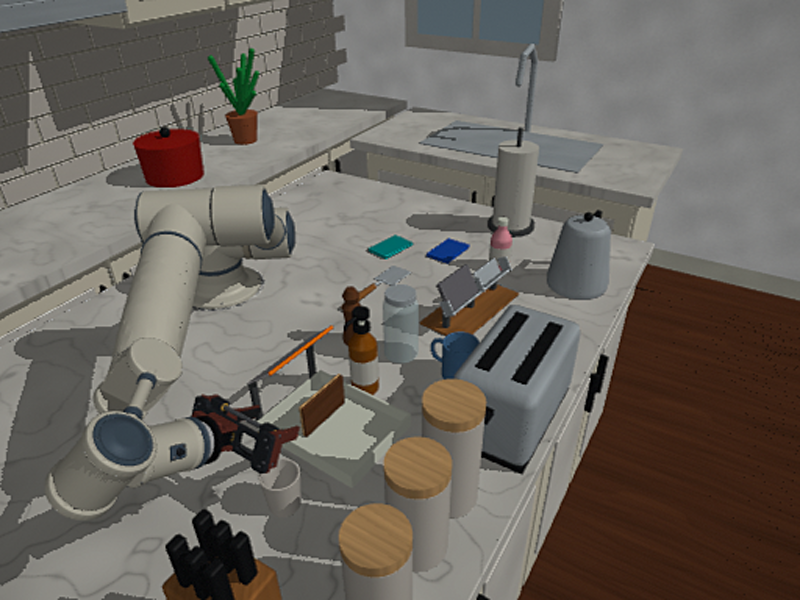

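Aligned: the board's end is at column ~394 and the finger middle at 392. Next I go in, pinch, slide it +x and release it standing.

Run:
```python
from look import *
R,o=side(SY,60); t=GR-.163*R[:,2]
r.servo_line(t,speed=.1); s=r.sense();print(s["contact_force"],s["clock"])
r.grab(15); s=r.sense();print(s["opening"],s["contact_force"],s["clock"])
save("scene","9a")
r.servo_line(t+YB@[.082,0,.0],speed=.06); s=r.sense();print(s["opening"],s["contact_force"],s["clock"])
save("scene","9");save("wrist","9")
```

```text
[ 0.27369398  0.30223983 -0.12929797] 20.3167
0.011722741203588006 [ 0.14841437  0.34871506 -0.15103797] 21.4667
0.011690805507286932 [-0.26329165  1.25637008  0.74190087] 23.0333
```

View pics/scene9.png

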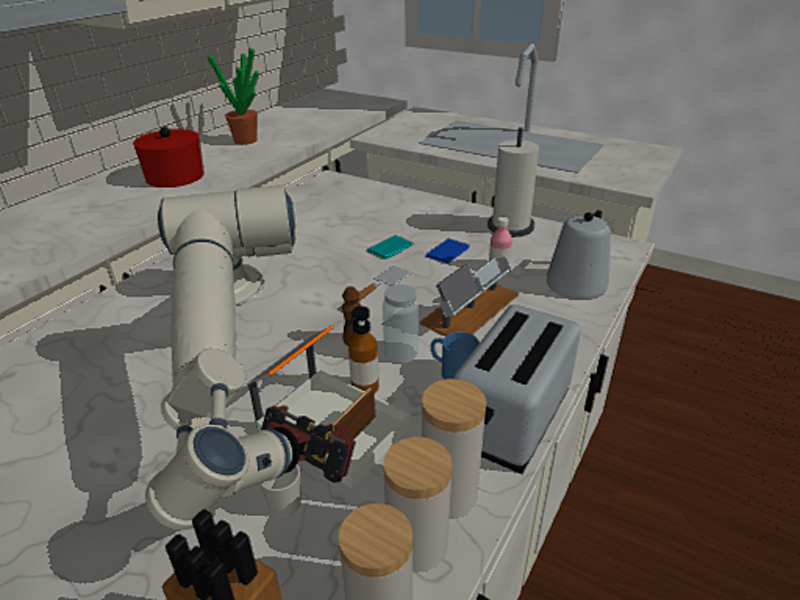

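View pics/wrist9.png

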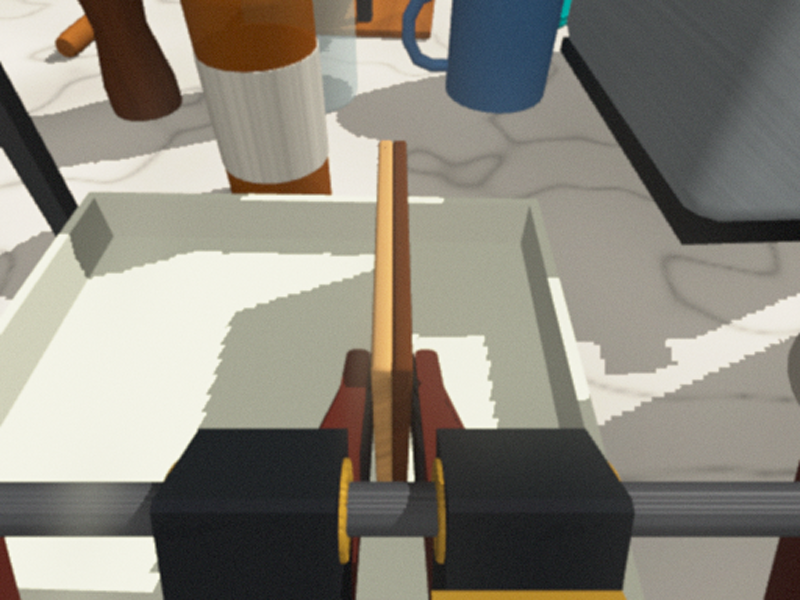

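Run:
```python
from look import *
R,o=side(SY,60); t=GR-.163*R[:,2]+YB@[.082,0,0]
r.let_go(); r.servo_line(t-.055*R[:,2],speed=.12)
bc=GR+YB@[.082,.0585,0]; bc[2]=.043
o2=[180,0,90+SY]
r.servo_line(t-.055*R[:,2]+[-.02,0,.17],speed=.3)
top=np.array([bc[0],bc[1],.081-.009+.182])
r.reach(top+[0,0,.09],o2); r.wait(.1); save("wrist","10");save("scene","10")
print(top,r.sense()["clock"])
```

```text
Traceback (most recent call last):
station.IKError: the arm cannot follow that straight line within its joint ranges
```

Run:
```python
from look import *
R,o=side(SY,60); s=r.sense();t=s["tcp_pos"]
print(t,s["clock"],s["joints"].round(1))
bc=GR+YB@[.082,.0585,0]
o2=[180,0,90+SY]; top=np.array([bc[0],bc[1],.254])
for d in ([-.05,0,.1],[-.1,0,.1],[-.1,0,.15],[-.05,-.03,.08],[0,0,.06],[0,-.02,.1]): print(d,r.inverse_kinematics(t+d,o))
_,o3=side(SY,40)
print(r.inverse_kinematics(t+[-.03,-.0,.12],o3)); print(r.inverse_kinematics(top+[0,0,.09],o2),r.inverse_kinematics(top,o2))
```

```text
[ 0.62553999 -0.51885548  0.16839023] 24.9667 [-49.1  66.9  18.4  53.  132.  -23.2]
[-0.05, 0, 0.1] [-51.58948775  55.56068605  26.19930275  54.66758678 136.12510678
 -21.20505852]
[-0.1, 0, 0.1] [-54.25339896  48.2211026   37.34017377  50.16402834 135.90522051
 -27.86960311]
[-0.1, 0, 0.15] [-54.25339896  47.65044198  33.12738445  54.27469548 138.83870332
 -22.28653497]
[-0.05, -0.03, 0.08] [-52.77977292  62.3567706   17.59931969  55.72968283 138.11971498
 -20.01401802]
[0, 0, 0.06] [-49.11255755  66.02886113  13.77615589  57.32902032 135.19063783
 -16.92987998]
[0, -0.02, 0.1] None
[-48.91874133  52.24239093  24.75627404  34.56610464 128.84132659
 -30.68078697]
[-25.97559718  19.38235553  60.5057997    0.         100.11184477
 -23.62559718] [-25.97559718  20.43002016  68.35329112   0.          91.21668872
 -23.62559718]
```

Run:
```python
from look import *
t=r.sense()["tcp_pos"]
bc=GR+YB@[.082,.0585,0]; o2=[180,0,90+SY]; top=np.array([bc[0],bc[1],.254])
r.servo_line(t+[-.07,0,.13],speed=.3)
r.reach(top+[0,0,.12],o2); r.servo_line(top+[0,0,.06],speed=.2); r.wait(.1); save("wrist","10");save("scene","10")
print(top,r.sense()["clock"])
```

```text
[ 0.63563104 -0.27186231  0.254     ] 27.175
```

View pics/wrist10.png

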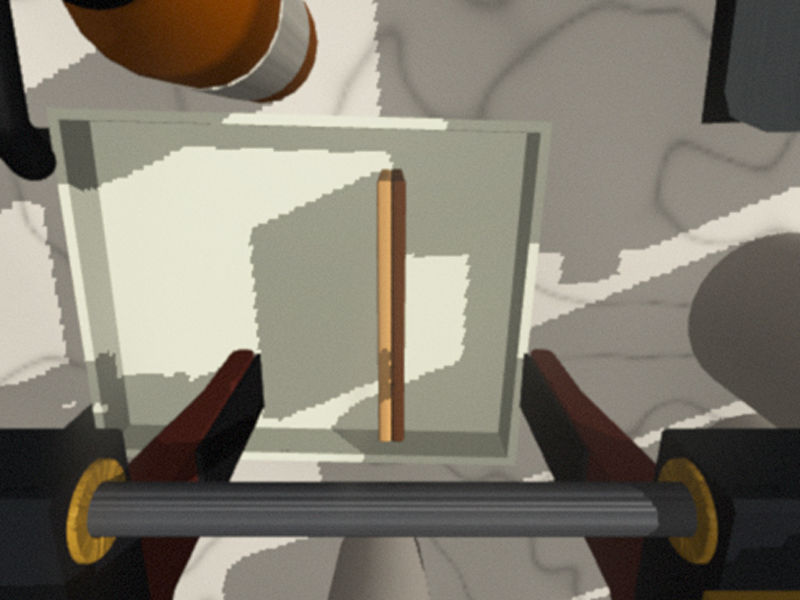

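View pics/scene10.png

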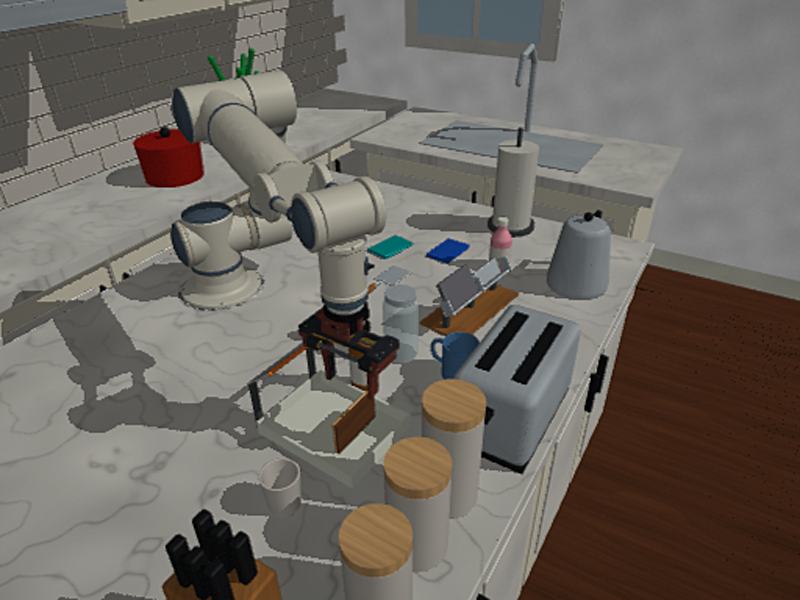

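Still standing and centred (column 391). Shallow grip, lift, tilt to the rack lean and go over the bar.

Run:
```python
from look import *
bc=GR+YB@[.082,.0605,0]; top=np.array([bc[0],bc[1],.254])
r.servo_line(top,speed=.12); r.grab(20); s=r.sense();print(s["opening"],s["contact_force"],s["tcp_pos"],s["clock"])
r.servo_line(top+[0,0,.17],speed=.2)
yaw=-4.2; F=frame(yaw); o=[150,0,90+yaw]; Y=Ro.from_euler('z',yaw,degrees=True).as_matrix()
e=np.array([.5237,-.2733,.176]); L=.182-.009+.038   # TCP to board centre
c=e+F@[.009,0,.010]+Y@[0,-.005,0]+[0,0,.030]; tcp=c-F[:,0]*L
print(c,tcp)
r.reach(tcp+[0,0,.07],o); r.servo_line(tcp+[0,0,.03],speed=.12); r.wait(.3)
for n in("wrist","top","scene"): save(n,"11")
s=r.sense();print(s["tcp_pos"],s["orientation"],s["opening"],s["clock"])
```

```text
0.011624968562169064 [-0.45473383  0.12511253 -0.24994923] [ 0.63570231 -0.26985542  0.25395031] 28.975
[ 0.53645872 -0.27925041  0.20320577] [ 0.43124204 -0.27152378  0.38593705]
[ 0.43119487 -0.2715286   0.41636359] [1.49970170e+02 2.18310290e-02 8.57947375e+01] 0.011853862798068937 31.7333
```

View pics/wrist11.png

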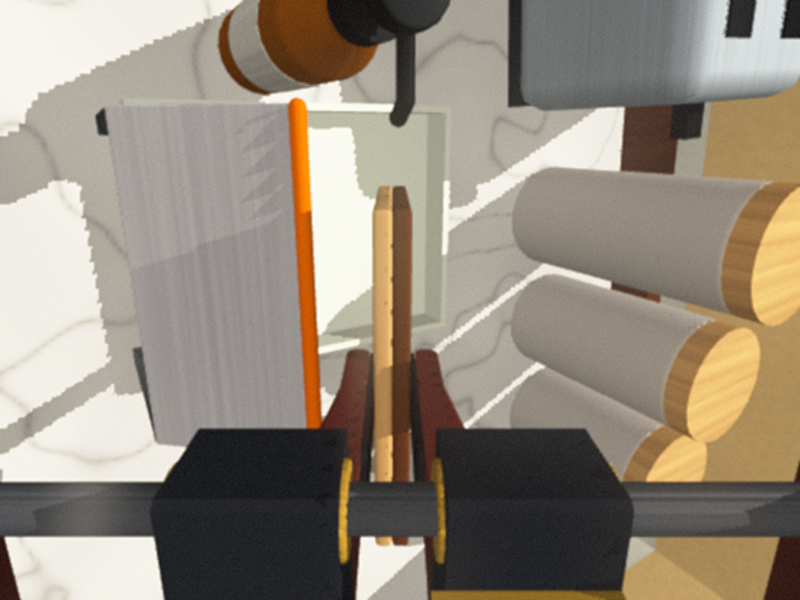

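View pics/scene11.png

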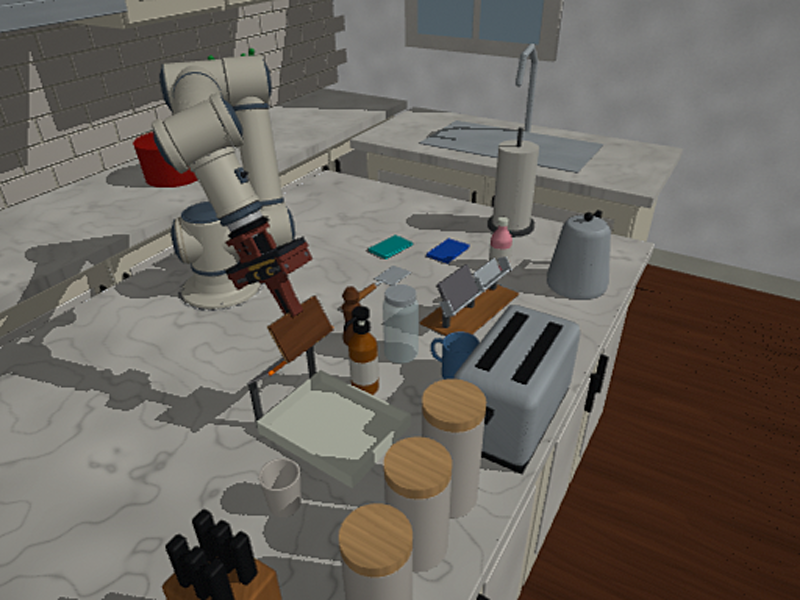

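Run:
```python
from look import *
W=dict(np.load("wrist11.npz"));s=r.sense()
Rt=Ro.from_euler('xyz',s["orientation"],degrees=True).as_matrix()
sn=np.sin(np.radians(16.8));cs=np.cos(np.radians(16.8));Rct=np.array([[0,-cs,-sn],[1,0,0],[0,-sn,cs]])
hsv=cv2.cvtColor(W["frame"],cv2.COLOR_RGB2HSV);F=frame(-4.2);c=s["tcp_pos"]+F[:,0]*.211
for row in(150,200,250):
    m=np.where((hsv[row,:,0]>5)&(hsv[row,:,0]<16)&(hsv[row,:,1]>235)&(np.arange(512)<230))[0]; col=(m.min()+m.max())/2
    for z in(.176,.18):
        C=s["tcp_pos"]+Rt@[.0798,0,.0182];v=Rt@Rct@[(col-W["cx"])/W["fx"],(row-W["cy"])/W["fy"],1];X=C+v*(z-C[2])/v[2]
        d=F.T@(X-c);h=(-.010-d[2])/.5;print(row,col,z,X.round(4),"drop",round(h,4),"s",round(-(d[0]-h*.866),4))
```

```text
150 193.0 0.176 [ 0.5255 -0.2422  0.176 ] drop 0.0612 s 0.0099
150 193.0 0.18 [ 0.5241 -0.2413  0.18  ] drop 0.0598 s 0.0129
200 196.5 0.176 [ 0.5235 -0.2797  0.176 ] drop 0.0599 s 0.0083
200 196.5 0.18 [ 0.5221 -0.2781  0.18  ] drop 0.0584 s 0.0113
250 199.5 0.176 [ 0.521  -0.3208  0.176 ] drop 0.0591 s 0.0074
250 199.5 0.18 [ 0.5196 -0.3185  0.18  ] drop 0.0577 s 0.0104
```

Contact is predicted 8–11 mm above centre. Lowering to 30 mm and releasing.

Run:
```python
from look import *
p=r.sense()["tcp_pos"]
r.servo_line([.4312,-.2715,.3859],speed=.08); r.wait(.25)
r.let_go(); s=r.sense(); print(s["opening"],s["contact_force"],s["clock"])
save("scene","12");save("wrist","12"); 
F=frame(-4.2); r.servo_line(s["tcp_pos"]-F[:,0]*.06,speed=.2); save("wrist","13"); save("top","13"); print(r.sense()["clock"])
```

```text
0.08796569704334602 [ 0.13040746  0.36488331 -0.42500306] 33.7417
34.3917
```

View pics/scene12.png

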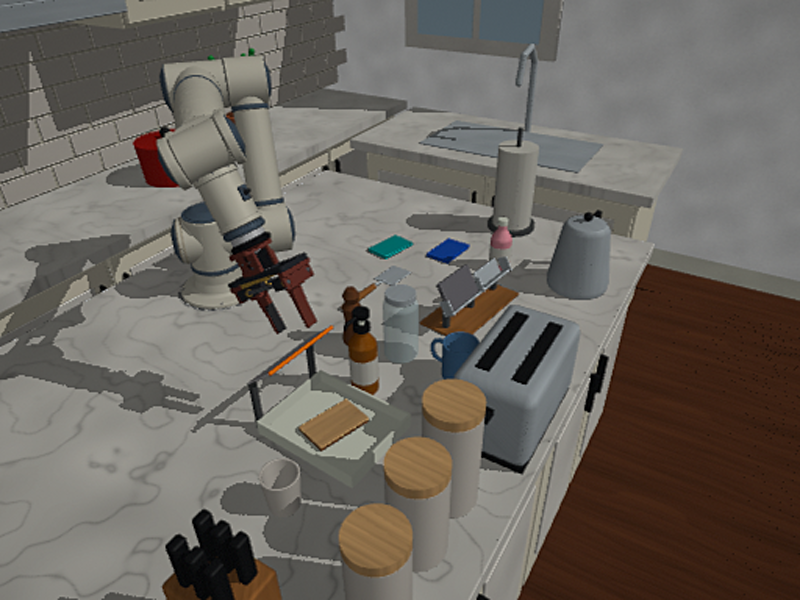

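View pics/wrist13.png

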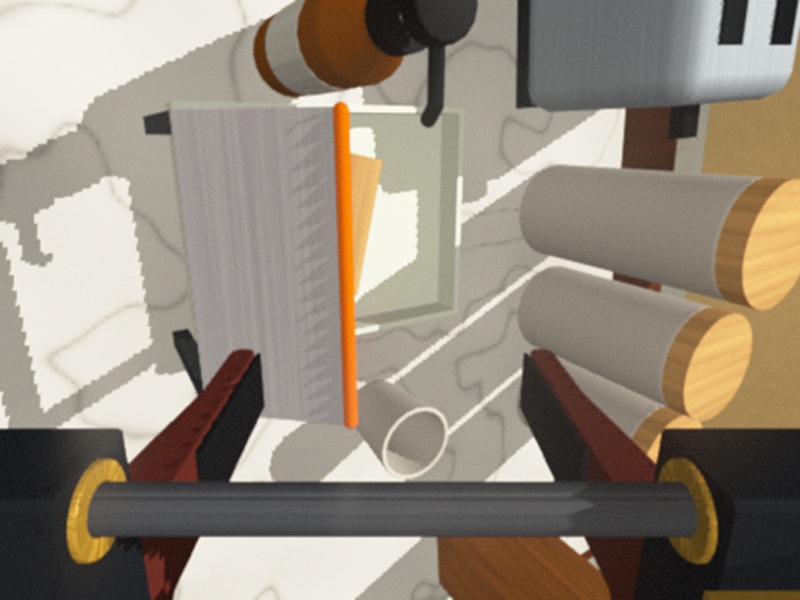

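View pics/top13.png

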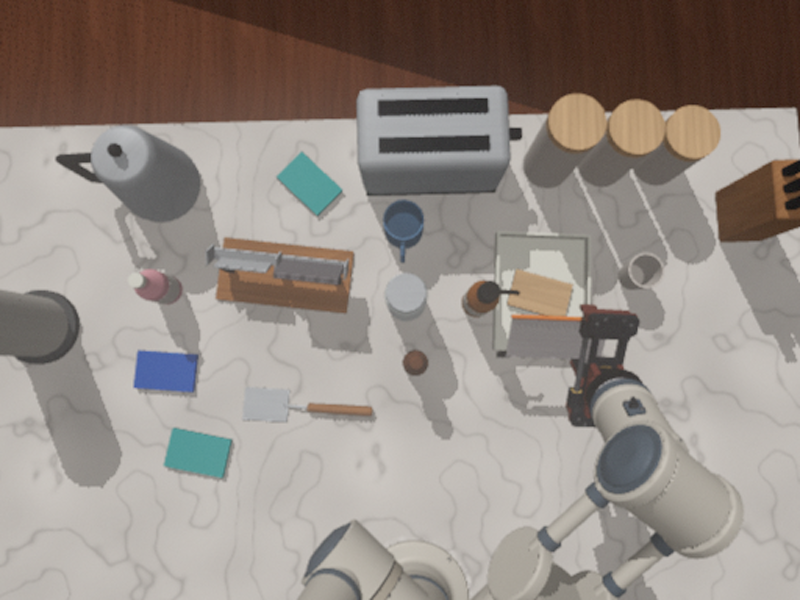

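The board lies flat in the tray, pale side up (top px (540,292), scene (333,425)). Next the pump.

Run:
```python
from look import *
o=[180,0,85.8]; q=np.array([.573,-.1457,.206+.182])
p=r.sense()["tcp_pos"]; r.servo_line(p+[0,0,.05],speed=.25)
r.reach(q+[0,0,.06],o); r.grab(10); r.wait(.2)
f0=r.sense()["contact_force"][2]
r.servo_line(q+[0,0,.006],speed=.12); save("scene","14"); print(f0,r.sense()["contact_force"],r.sense()["clock"],r.sense()["opening"])
```

```text
0.24324547271291222 [-0.54324104  0.41422077  0.39691265] 37.6417 0.0003483756434812978
```

Run:
```python
import cv2,numpy as np
a=np.load("scene14.npz")["frame"][150:270,170:290,::-1]
cv2.imwrite("pics/e14.png",cv2.resize(a,None,fx=5,fy=5,interpolation=cv2.INTER_CUBIC))
```

```text
(no output)
```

View pics/e14.png

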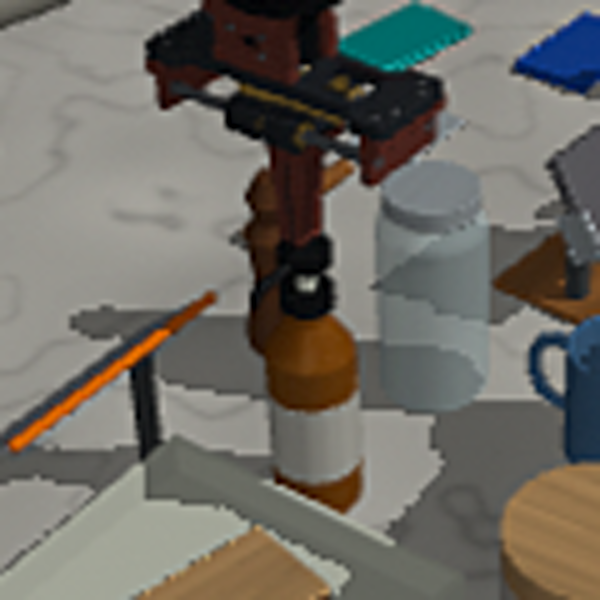

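Fingertips are right above the pump head. Pressing down in steps while watching the force.

Run:
```python
from look import *
q=np.array([.573,-.1457,.388])
f0=.3
for d in (.000,-.005,-.008,-.0095,-.0105,-.0112,-.0119,-.0126,-.0133,-.014):
    r.servo_line(q+[0,0,d],speed=.03); r.wait(.1); s=r.sense(); f=s["contact_force"]
    print(d,s["tcp_pos"][2].round(5),f.round(2),s["clock"])
    if f[2]-f0>14: break
save("scene","15"); r.wait(.2)
r.servo_line(q+[0,0,.004],speed=.04); r.servo_line(q+[0,0,.12],speed=.2); r.wait(.3)
save("scene","16");save("top","16"); save("wrist","16"); print(r.sense()["clock"])
a=[np.load(f"scene{t}.npz")["frame"][150:300,140:290,::-1] for t in("15","16")]
cv2.imwrite("pics/c16.png",cv2.resize(np.hstack(a),None,fx=2.6,fy=2.6,interpolation=cv2.INTER_CUBIC))
```

```text
0.0 0.3884 [ 0.61 -0.43  1.45] 38.0917
-0.005 0.38343 [ 0.78 -1.3   2.96] 38.5083
-0.008 0.38028 [ 0.94 -0.47  5.46] 38.8583
-0.0095 0.37886 [ 0.44 -0.53  3.59] 39.2083
-0.0105 0.37832 [ 0.06 -0.87  6.72] 39.5583
-0.0112 0.37831 [ 0.56 -0.15  9.35] 39.9083
-0.0119 0.37826 [-0.8   0.72 11.35] 40.2583
-0.0126 0.37821 [-2.12  0.75 12.82] 40.6083
-0.0133 0.37815 [-2.96  0.6  15.99] 40.9583
42.975
```

View pics/c16.png

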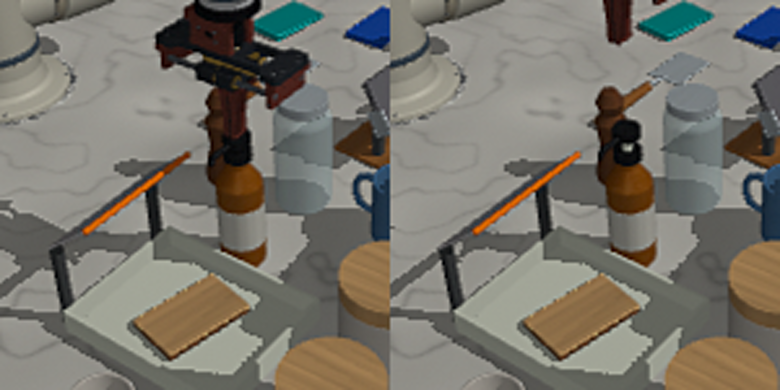

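View pics/scene16.png

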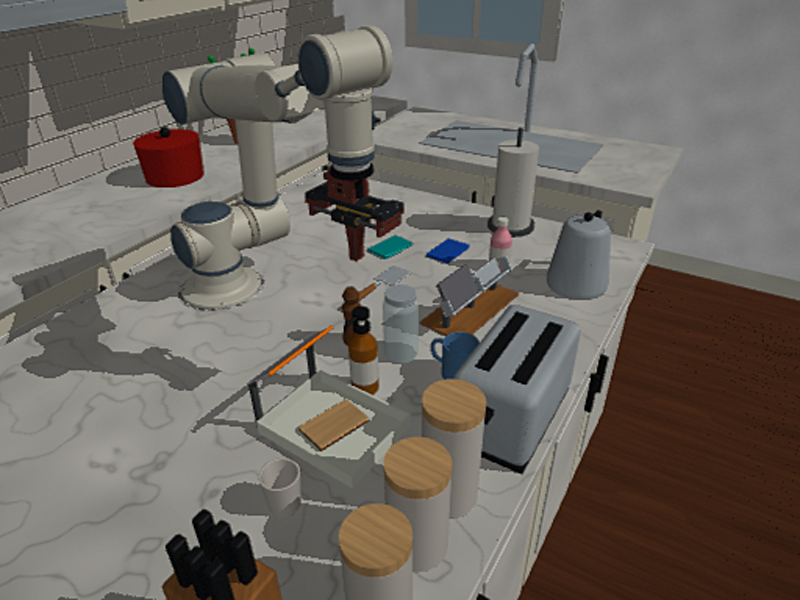

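View pics/top16.png

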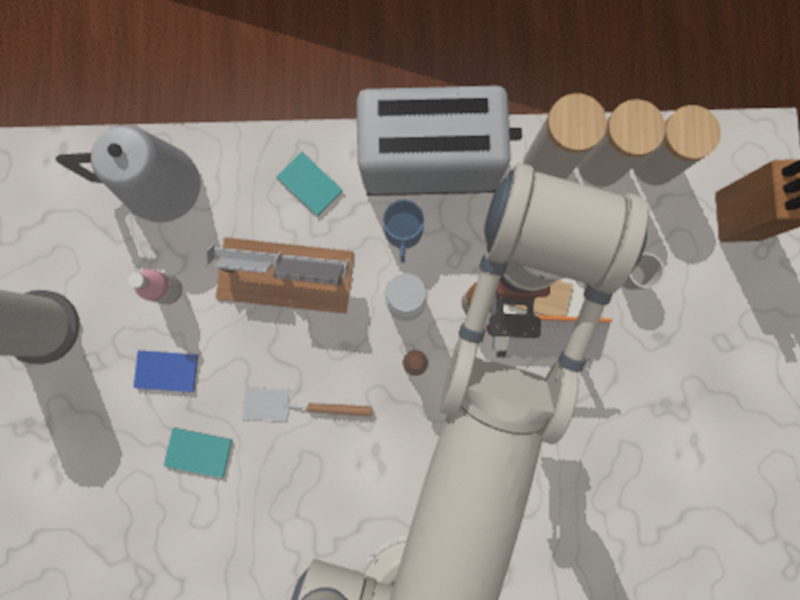

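The pump hit a firm stop at ~10 mm of travel, with the force climbing from 7 to 16 N and no further motion, and it is back up. The board lies flat with its pale side up, and the bystanders are where they were. Handing in.

Run:
```python
from station import r
r.hand_in()
```

```text
the job is handed in; nothing more can be done
```

The job is handed in at about 43 s of the allowed 58 s. The board lies flat in the tray, pale side up, but it took two drops to get it there.

- **First drop:** I took the board out of the rack's +y bay and released it 35 mm above the ramp edge. It slid along the slowly opening finger, missed the edge and ended standing upright in the tray on a long edge, so it had not turned over.
- **Recovery:** I pinched the standing board by its -y end and slid it 82 mm clear of the ramp. I then re-gripped it by its top 9 mm and brought it back over the edge, dark face up.
- **Second drop:** From 30 mm above the edge it tumbled over by itself. I did not touch it afterwards.
- **Pump:** I pressed it to a firm stop. It stopped after about 10 mm of travel while the force rose to 16 N. The last scene picture shows the pump head back up.
- **Last checks:** In the final pictures the rack, slate, jar, mill, mug, soap, cup and spatula look unmoved. The arm was clear of everything, with its fingertips about 12 cm above the pump.
- **Disagreement:** The wrist camera's reported position disagreed with the fingers seen in its own picture by 2–3 mm. I corrected for that by eye using the finger middle.

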